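# Make up the basket stack for the watch-cleaning machine

### The job

Make up the basket stack for the watch-cleaning machine on the grey basket holder: first the deep basket, on it the four-compartment tray, then the tray with the centre cup, and last the cover with the drive stub. Seat each one fully before adding the next, so that its foot drops into the ring or rim below; keep the baskets and trays upright because they carry watch parts, and leave the oil bottle, vial and oiler where they are.

Things in the scene. Friction and masses are not known exactly. Their poses are not given: they have to be found in the camera images.
- deep_basket: Stainless, round, 62 mm dia, standing on its foot (49 mm dia, 6 mm high, chamfered). Origin: centre of the foot's underside, z up. Tallest vessel: 40 mm high, undivided, slotted wall 3 mm, mouth 55 mm dia; brass watch plates fixed inside. The next part's foot drops into the mouth, its shoulder rests on the rim: its origin is then 34 mm above this one. About 0.11 kg.
- four_tray: Stainless, round, 62 mm dia, standing on its foot (49 mm dia, 6 mm high, chamfered). Origin: centre of the foot's underside, z up. Shallow tray 24 mm high, split into four by a cross 7 mm below the rim, small brass wheels fixed inside; wall 3 mm, mouth 55 mm dia. A part seated on it has its origin 18 mm above this one. About 0.08 kg.
- cup_tray: Stainless, round, 62 mm dia, standing on its foot (49 mm dia, 6 mm high, chamfered). Origin: centre of the foot's underside, z up. Shallow tray 24 mm high, with one round cup (24 mm dia, 7 mm below the rim) in its centre, a balance wheel fixed in it; wall 3 mm, mouth 55 mm dia. A part seated on it has its origin 18 mm above this one. About 0.08 kg.
- cover: Stainless, round, 62 mm dia, standing on its foot (49 mm dia, 6 mm high, chamfered). Origin: centre of the foot's underside, z up. Slotted lid, plate from 6 to 12 mm high, with a round drive stub in the middle, 14 mm dia (18 mm at its root, below 14 mm), rising to 40 mm above the origin: lift it by the stub. About 0.10 kg.
- holder: Basket holder, fixed: round grey base 110 mm dia, 14 mm high, on it a stainless seat ring, 62 mm outer and 55 mm inner dia, its rim 22 mm above the bench. Origin: centre of the underside, z up. A basket's foot drops into the ring, its shoulder rests on the rim: its origin is then 16 mm above this one.
- oil_bottle: Bystander: white plastic dropper bottle, 25 mm dia, 70 mm high, standing; origin at the centre of its underside. Leave alone.
- pin_vial: Bystander: small black capped vial with a blank label, 18 mm dia, 46 mm high, standing; origin at the centre of its underside. Leave alone.
- oiler: Bystander: small oiler with a red grip, 114 mm long, 10 mm high, lying along its own x axis; origin under its middle. Leave alone.
There are look-alikes about, which are no part of the job. What is shaped like the cover but pink or red is not meant.

How it is judged:
By the outcome, as a careful person would: the job done as asked, in the order asked, and still so for the second after the job is handed in, with the robot touching nothing.
It also fails if it takes over 99 s, if anything falls off the work surface, if the arm or the gripper's body presses on something with over 40 N, if the wrist force passes 120 N, or if a joint passes its speed limit or range.

### The arm

A 6-joint arm with a two-finger parallel gripper is mounted at the origin on the work surface. World frame = base frame: x ahead of the robot, y to its left, z up, the work surface at z = 0. Lengths are in m, angles in rad, forces in N, time in s.
With the tool pointing down it reaches from about 0.3 to 0.85 m from the base axis. Payload 5.4 kg.
Tool frame: the origin (TCP) lies on the mounting face of the last link; the fingertips stand 173 mm ahead of it and the grasp point (between the pads) lies 155 mm ahead of it; z points along the fingers, x is the direction in which the jaws open and shut, and the axes are right-handed (so a half turn about z gives the same grasp; the last joint's range is limited). The gripper opens to 85 mm and grips with 20 to 120 N. Pads are 22 mm wide; open, the fingers measure 114 mm over their backs; the gripper's body (76 mm by 85 mm) begins 54 mm behind the grasp point. The pads swing forward as they close: fully open they stand 13 mm farther back than shut.
Start: joints at [-1.418, 0.158, 1.597, -0, 1.386, -0.21], TCP at [0.204, -0.538, 0.405] pointing down, gripper open.
Joint ranges: [-2.91, 2.91], [-0.94, 2.29], [0.18, 2.7], [-1.29, 4.43], [0.17, 2.64], [-3, 3]. Speed limits (rad/s): [2.57, 2.57, 3.14, 3.14, 3.14, 3.14].

### API

Orientations are given as a unit quaternion [x, y, z, w].
In Python, from plant import arm, vision gives the robot as it stands.
- The arm moves only by the tool step_arm, never from a script. Its argument "moves" is a list of rows, each an object with "offset": the shift along the world's x, y, z in m, a list of three; "turn": the turn about the world's z in degrees. In form: [{"offset": [tx, ty, tz], "turn": turn}, ...]. A call has 1 to 5 rows; each row shifts and turns the pose as measured when the row begins; what a row does not reach is not made up. A row lasts 1/12 s, in which the tool goes at most 41.7 mm and 7.16 degrees, less where a joint would pass 70% of its speed; a pose out of reach is approached as far as the arm can. A call is refused whole if a number of a shift passes 0.0417 or a number of a turn 7.16, either way. A call with a gripper value outside its range is refused whole. "hand" is the finger opening in m, from 0 to 0.0854, set as the call begins (left out, the last holds). The fingers move at their own pace and stop on an object; "force" is the grip in N (left out, the last holds). Time passes only in rows, so rows that do not move let the fingers close. It gives the time, the measured TCP pose, the force and the opening at its end, in the units of the state.
- arm.read_state(): the state, without advancing time (a new reading comes with each control period).
- vision.grab_frame(name): name is "scene" or "top" or "wrist"; returns the picture (480x640x3 uint8, red, green, blue); there is no depth.
- vision.camera_model(name): a dict with "K" (3x3 intrinsics, pixels), "dist_coeffs" ([k1, k2, p1, p2, k3] as OpenCV has them; the pictures are not rectified), "R" (3x3) and "t" (3): a world point X has camera coordinates R X + t. Camera axes: x right, y down, z forward; pixel columns grow to the right and rows downward; lengths in m; the calibration is good to about 2 mm. A picture is of the moment at which its call begins: read the wrist's pose just before it. camera_model takes no time and is no camera call; for the wrist camera it gives the pose at the moment of the call.
- arm.finish_job(): hands the job in, once; it reports no verdict.
The state is a dict: "t": time; "joint_positions": joint angles; "joint_vel": joint speeds; "tau": joint torques, N m; "tool_pos": TCP position; "tool_rot": TCP orientation; "ft_force": force on the tool from outside, world axes, zero at the start; "torque": the same for the moment, N m; "grip_width": finger opening in m.
Only numpy, scipy, OpenCV 4.12 (cv2) and the standard library are available. Lean on these libraries where they do the work, as an engineer would, in place of code of your own. Each camera call takes 0.05 s, during which the arm holds its last target.

## Working session

There is one attempt and no reset: what is moved stays moved. The work goes in short steps, Python scripts to look and compute and a tool call to move; the robot and the scene stay as the last step left them, time stands still between calls to the robot, and variables do not carry over. Pictures are saved under pics/ and viewed, and the job is handed in when it is done.

Besides the shell and the picture viewer there is one more tool, called after "Request:" in YAML: its name, and indented under it one key for each argument. step_arm: Moves the arm, as the interface text tells. Its arguments: {"type":"object","properties":{"moves":{"type":"array"},"hand":{"type":"number"},"force":{"type":"number"}},"required":["moves"]}

```bash
ls; mkdir -p pics; python3 - <<'E'
from plant import arm, vision
import cv2
s=arm.read_state(); print({k:(v if not hasattr(v,'tolist') else v.tolist()) for k,v in s.items()})
for n in ['scene','top','wrist']:
    im=vision.grab_frame(n); cv2.imwrite(f'pics/{n}0.png',im[:,:,::-1]); m=vision.camera_model(n); print(n,m)
E
```

```text
pics
{'t': 0.0, 'joint_positions': [-1.4181259991658317, 0.15904616536459665, 1.5982324771936645, -1.436821692778223e-05, 1.3862338590162733, -0.21010636560421406], 'joint_vel': [0.000828639553344724, 0.0008082611465402818, -5.963796690638043e-05, -0.00011099901071828203, 0.0005861453885657293, -0.0003527495607124205], 'tau': [0.0006188253246364184, -39.599647521972656, -33.14295530319214, -9.839801123234793e-05, 0.008583759481552988, -1.4920485114089388e-05], 'tool_pos': [0.20398202101011303, -0.5372986365183292, 0.4037180973355882], 'tool_rot': [0.8230652463910069, -0.5679460173992488, -0.000664132632888957, -0.0006931316536546464], 'ft_force': [0.2672038366051219, 0.3094046109922064, -1.2894991623149223], 'torque': [0.0521088800173136, -0.008517980344474325, -0.0028979994120751935], 'grip_width': 0.08524767014583924}
scene {'K': array([[497.56868939,   0.        , 319.88148648],
       [  0.        , 497.56868939, 241.15319396],
       [  0.        ,   0.        ,   1.        ]]), 'dist_coeffs': array([-0.06408586,  0.        ,  0.        ,  0.        ,  0.        ]), 'R': array([
[... 409 characters left out ...]
       ,  0.        ,  0.        ]), 'R': array([[ 0.01786229, -0.99975979,  0.01270047],
       [-0.99495465, -0.01902779, -0.09850474],
       [ 0.09872274, -0.01087687, -0.99505553]]), 't': array([-0.04058038,  0.58880199,  1.26124386])}
wrist {'K': array([[347.93398172,   0.        , 319.06013344],
       [  0.        , 347.93398172, 237.48640677],
       [  0.        ,   0.        ,   1.        ]]), 'dist_coeffs': array([-0.04420029,  0.        ,  0.        ,  0.        ,  0.        ]), 'R': array([[ 0.35502162, -0.93485747, -0.0010755 ],
       [-0.9025027 , -0.34303416,  0.2604159 ],
       [-0.24382068, -0.09148264, -0.96549594]]), 't': array([-0.57537585, -0.03286411,  0.37832457])}
```

View pics/top0.png

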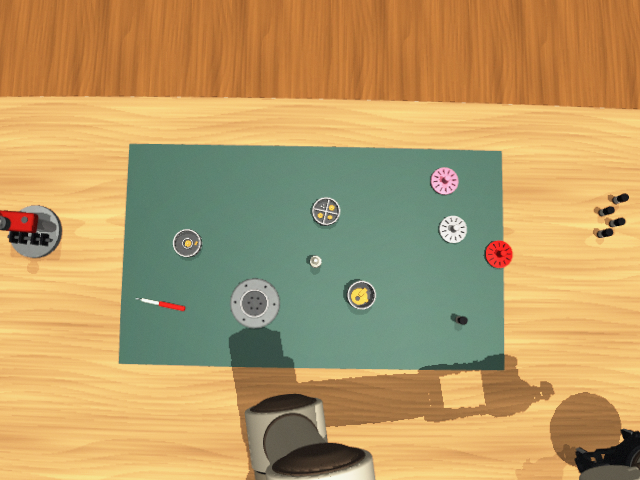

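View pics/scene0.png

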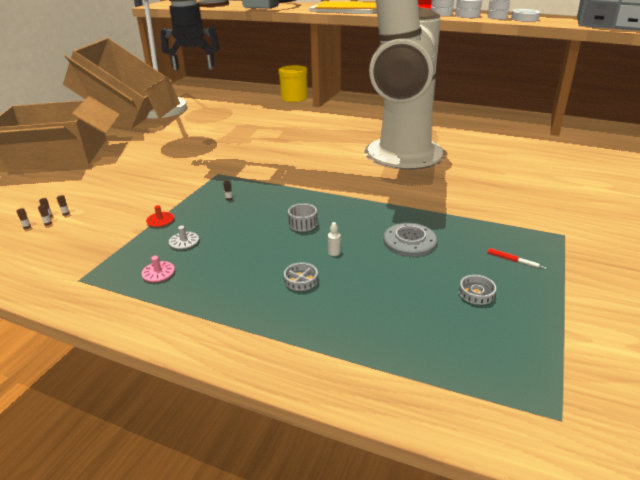

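View pics/wrist0.png

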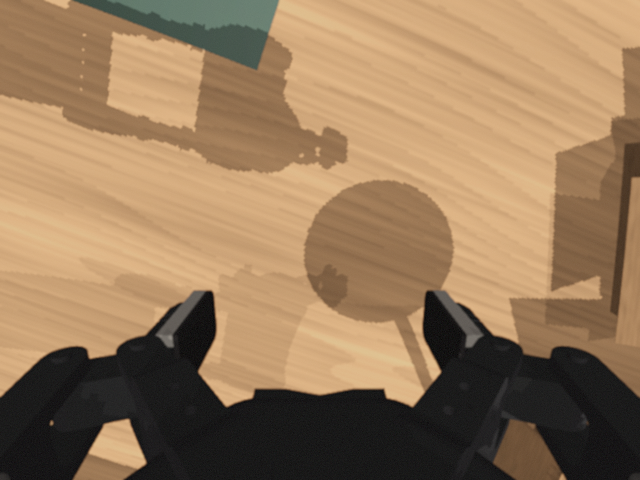

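Top view: the holder is at (255,303), the deep basket (yellow plates) at (361,295), the four-compartment tray (cross) at (326,211) and the cup tray at (187,243). The bottle is at (315,261), the vial at (460,320) and the oiler at (160,303). Three parts are shaped like the cover: pink (444,181), steel/white (453,229) and red (499,254). The steel one fits, since pink and red are excluded. I'll measure them next and enlarge a crop to confirm.

```bash
cat > h.py <<'E'
import numpy as np, cv2
def ray(m,px):
    p=cv2.undistortPoints(np.array([[px]],float),m['K'],m['dist_coeffs'])[0,0]
    R=np.array(m['R']);t=np.array(m['t'])
    return -R.T@t, R.T@np.array([p[0],p[1],1.])
def onplane(m,px,z):
    o,d=ray(m,px); return o+d*(z-o[2])/d[2]
def fitcircle_pts(P):
    A=np.c_[2*P[:,:2],np.ones(len(P))]; s=np.linalg.lstsq(A,(P[:,:2]**2).sum(1),rcond=None)[0]
    return s[:2],np.sqrt(s[2]+s[0]**2+s[1]**2)
E
python3 - <<'E'
import cv2,numpy as np
from plant import vision,arm
from h import *
im=cv2.imread('pics/top0.png'); m=vision.camera_model('top')
hsv=cv2.cvtColor(im,cv2.COLOR_BGR2HSV)
H,S,V=[hsv[:,:,i] for i in range(3)]
green=((H>65)&(H<100)&(S>70)).astype(np.uint8)
ng=(1-green)*255
for n,c,z,r in [('holderbase',(255,303),.014,30),('deep',(361,295),.040,24),('four',(326,211),.024,24),('cup',(187,243),.024,24),('cover',(453,229),.012,22)]:
    mk=np.zeros_like(ng); cv2.circle(mk,c,r,255,-1); w=ng&mk
    cs,_=cv2.findContours(w,cv2.RETR_EXTERNAL,cv2.CHAIN_APPROX_NONE); k=max(cs,key=cv2.contourArea)
    hull=cv2.convexHull(k)[:,0]
    P=np.array([onplane(m,p.astype(float),z) for p in k[:,0]])
    c2,rr=fitcircle_pts(P); (mc,mr)=cv2.minEnclosingCircle(k)
    d=np.linalg.norm(P[:,:2]-c2,axis=1)
    print(n,cv2.fitEllipse(k)[:2],c2.round(4),'dia',round(2*rr*1000,1),'spread',d.std().round(4))
for n,p,z in [('bottle',(315,260),.07),('vial',(462,320),.046),('oiler',(160,303),.01),('pink',(444,181),.012),('red',(499,254),.012)]: print(n,onplane(m,p,z)[:2].round(3))
c=[im[y-40:y+40,x-40:x+40] for x,y in [(255,303),(361,295),(326,211),(187,243),(453,229)]]
cv2.imwrite('pics/crops.png',cv2.resize(np.hstack(c),None,fx=2,fy=2,interpolation=cv2.INTER_CUBIC))
s=arm.read_state()
from scipy.spatial.transform import Rotation as Ro
print(Ro.from_quat(s['tool_rot']).as_matrix().round(3))
E
```

```text
holderbase ((255.71554565429688, 302.3565368652344), (55.69002914428711, 57.93699645996094)) [0.4512 0.124 ] dia 124.2 spread 0.0031
deep ((361.0, 295.0), (46.893348693847656, 46.893348693847656)) [ 0.4715 -0.1058] dia 101.2 spread 0.0006
four ((326.0866394042969, 210.92022705078125), (46.63379669189453, 46.8831901550293)) [ 0.6558 -0.0272] dia 104.0 spread 0.0009
cup ((187.0927734375, 242.6650390625), (28.65414047241211, 29.805583953857422)) [0.579  0.2783] dia 64.8 spread 0.001
cover ((452.6872253417969, 229.06307983398438), (42.38743209838867, 42.93213653564453)) [ 0.6224 -0.3122] dia 96.5 spread 0.0014
bottle [ 0.543 -0.005]
vial [ 0.421 -0.324]
oiler [0.445 0.337]
pink [ 0.731 -0.293]
red [ 0.568 -0.417]
[[ 0.355 -0.935 -0.   ]
 [-0.935 -0.355  0.001]
 [-0.001 -0.    -1.   ]]
```

View pics/crops.png

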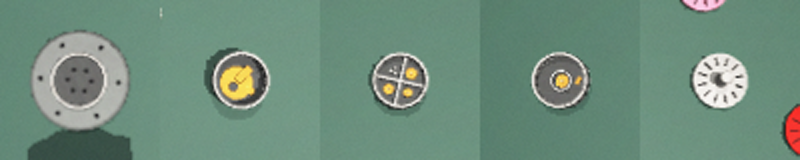

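The crops confirm the deep basket, cross tray, cup tray and steel cover. The mask let shadows in, so the diameters are wrong. I'll redo it using only bright, unsaturated pixels.

```bash
python3 - <<'E'
import cv2,numpy as np
from plant import vision,arm
from h import *
im=cv2.imread('pics/top0.png'); m=vision.camera_model('top')
hsv=cv2.cvtColor(im,cv2.COLOR_BGR2HSV); H,S,V=[hsv[:,:,i] for i in range(3)]
for n,c,z,r,vt in [('holderbase',(255,303),.014,30,110),('ring',(255,303),.022,18,175),('deep',(361,295),.040,20,150),('four',(326,211),.024,20,150),('cup',(187,243),.024,20,150),('cover',(453,229),.012,20,150)]:
    w=((S<50)&(V>vt)).astype(np.uint8)*255
    mk=np.zeros_like(w); cv2.circle(mk,c,r,255,-1); w&=mk
    k=np.argwhere(w)[:,::-1].astype(np.int32)
    h=cv2.convexHull(k.reshape(-1,1,2))[:,0]
    P=np.array([onplane(m,p.astype(float),z) for p in h])
    c2,rr=fitcircle_pts(P); d=np.linalg.norm(P[:,:2]-c2,axis=1)
    print(n,len(k),c2.round(4),'dia',round(2*rr*1000,1),'spread',d.std().round(4))
E
```

```text
holderbase 1732 [0.4501 0.1267] dia 110.3 spread 0.0002
ring 332 [0.4495 0.1245] dia 77.3 spread 0.0005
deep 153 [ 0.4723 -0.1072] dia 62.3 spread 0.0004
four 225 [ 0.6571 -0.0271] dia 62.5 spread 0.0003
cup 164 [0.5797 0.2801] dia 62.1 spread 0.0008
cover 541 [ 0.6227 -0.3128] dia 62.6 spread 0.0003
```

Sizes agree with the description (holder base 110.3 mm, parts 62.1–62.6 mm). I'm moving above the deep basket at (0.472,-0.107). The present yaw keeps the jaws clear of the bottle.

Request:
step_arm:
  moves:
    - {"offset": [0.02,0.033,-0.006],"turn": 0}
    - {"offset": [0.02,0.033,-0.006],"turn": 0}
    - {"offset": [0.02,0.033,-0.006],"turn": 0}
    - {"offset": [0.02,0.033,-0.006],"turn": 0}
    - {"offset": [0.02,0.033,-0.006],"turn": 0}
  hand: 0.085
  force: 30

```text
t: 0.57
tool_pos: [0.3023, -0.3716, 0.3723]
tool_rot: [0.82, -0.573, 0.0, 0.001]
ft_force: [0.9, -0.4, -0.1]
grip_width: 0.0848
```

Request:
step_arm:
  moves:
    - {"offset": [0.02,0.033,-0.006],"turn": 0}
    - {"offset": [0.02,0.033,-0.006],"turn": 0}
    - {"offset": [0.02,0.033,-0.006],"turn": 0}
    - {"offset": [0.02,0.033,-0.006],"turn": 0}
    - {"offset": [0.02,0.033,-0.006],"turn": 0}

```text
t: 0.98
tool_pos: [0.4044, -0.1972, 0.3401]
tool_rot: [0.819, -0.574, 0.0, 0.001]
ft_force: [0.0, -0.5, -0.2]
grip_width: 0.0854
```

```bash
cat > w.py <<'E'
import sys,cv2
from plant import arm,vision
m=vision.camera_model('wrist'); im=vision.grab_frame('wrist'); cv2.imwrite('pics/%s.png'%sys.argv[1],im[:,:,::-1])
import pickle; pickle.dump(m,open('pics/%s.pkl'%sys.argv[1],'wb'))
import numpy as np
for P in [(.472,-.107,.04),(.45,.1267,.022),(.657,-.027,.024),(.5797,.28,.024),(.6227,-.3128,.012)]:
    p=cv2.projectPoints(np.array([P]),cv2.Rodrigues(m['R'])[0],m['t'],m['K'],m['dist_coeffs'])[0].ravel(); print(P,p.round(0))
E
python3 w.py w1
```

```text
(0.472, -0.107, 0.04) [233. 105.]
(0.45, 0.1267, 0.022) [-49.  36.]
(0.657, -0.027, 0.024) [ 208. -198.]
(0.5797, 0.28, 0.024) [-162. -165.]
(0.6227, -0.3128, 0.012) [551.  16.]
```

View pics/w1.png

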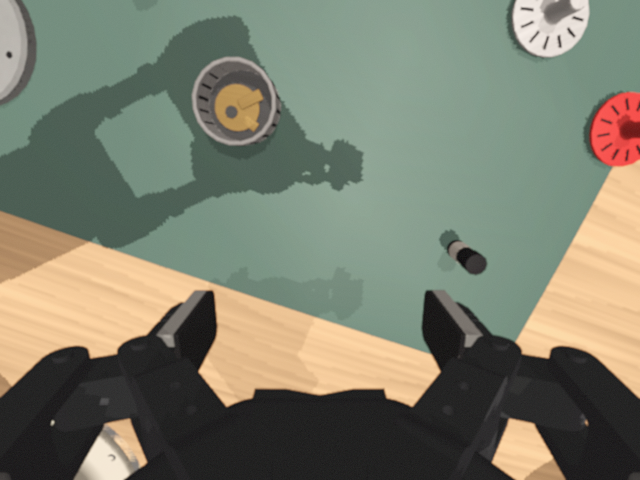

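The wrist view shows the deep basket's rim at about (235,101), where the top view predicted (233,105). I'll convert that to a position.

```bash
cat > fit.py <<'E'
import sys,cv2,pickle,numpy as np
from h import *
def fit(name,c,r,z,vt=130,st=60):
    im=cv2.imread('pics/%s.png'%name);m=pickle.load(open('pics/%s.pkl'%name,'rb'))
    hsv=cv2.cvtColor(im,cv2.COLOR_BGR2HSV)
    w=((hsv[:,:,1]<st)&(hsv[:,:,2]>vt)).astype(np.uint8)*255
    mk=np.zeros_like(w); cv2.circle(mk,c,r,255,-1); w&=mk
    w=cv2.morphologyEx(w,cv2.MORPH_OPEN,np.ones((2,2),np.uint8))
    k=np.argwhere(w)[:,::-1].astype(np.int32)
    h=cv2.convexHull(k.reshape(-1,1,2))[:,0]
    P=np.array([onplane(m,p.astype(float),z) for p in h])
    c2,rr=fitcircle_pts(P)
    for _ in range(3):
        d=np.linalg.norm(P[:,:2]-c2,axis=1); g=abs(d-rr)<.0015
        if g.sum()>6: c2,rr=fitcircle_pts(P[g])
    print(c2.round(4),'dia',round(2000*rr,1),'spread',d.std().round(4),g.sum(),len(g))
if __name__=='__main__':
    a=sys.argv; fit(a[1],(int(a[2]),int(a[3])),int(a[4]),float(a[5]),*[int(v) for v in a[6:]])
E
python3 fit.py w1 235 101 50 .04; python3 fit.py w1 550 15 60 .012
python3 -c "
from plant import arm;print(arm.read_state()['tool_pos'])"
```

```text
[ 0.4759 -0.1107] dia 67.3 spread 0.0018 26 36
[ 0.6296 -0.313 ] dia 102.2 spread 0.0017 29 32
[ 0.40634766 -0.19146992  0.33843016]
```

```bash
python3 w.py w2; for v in 120 140 160; do python3 fit.py w2 235 101 48 .04 $v 40;done
python3 - <<'E'
import cv2
im=cv2.imread('pics/w2.png')[30:180,160:320]; cv2.imwrite('pics/w2c.png',cv2.resize(im,None,fx=4,fy=4,interpolation=cv2.INTER_CUBIC))
E
```

```text
(0.472, -0.107, 0.04) [242. 111.]
(0.45, 0.1267, 0.022) [-39.  40.]
(0.657, -0.027, 0.024) [ 220. -192.]
(0.5797, 0.28, 0.024) [-156. -166.]
(0.6227, -0.3128, 0.012) [561.  23.]
[ 0.4742 -0.1078] dia 62.4 spread 0.0009 25 28
[ 0.4742 -0.1074] dia 60.9 spread 0.0008 24 28
[ 0.4743 -0.1076] dia 60.4 spread 0.0004 30 30
```

View pics/w2c.png

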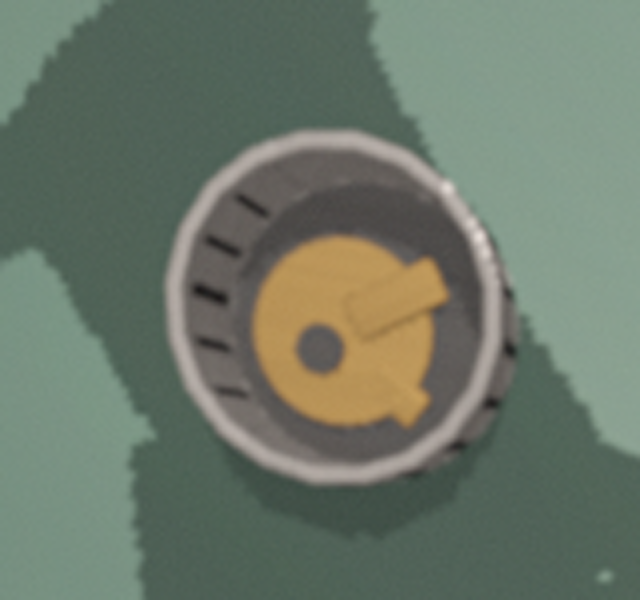

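At rest the wrist camera gives (0.4742,-0.1076) and the top view gave (0.4723,-0.1072), which agree within 2 mm. I'll use (0.473,-0.1075).

Request:
step_arm:
  moves:
    - {"offset": [0.022,0.0275,0],"turn": 0}
    - {"offset": [0.022,0.0275,0],"turn": 0}
    - {"offset": [0.022,0.0275,0],"turn": 0}
    - {"offset": [0,0,-0.03],"turn": 0}
    - {"offset": [0,0,0],"turn": 0}

```text
t: 1.5
tool_pos: [0.4735, -0.1097, 0.309]
tool_rot: [0.821, -0.571, -0.0, 0.001]
ft_force: [-1.2, 0.7, -1.7]
grip_width: 0.085
```

Request:
step_arm:
  moves:
    - {"offset": [0,0.002,-0.035],"turn": 0}
    - {"offset": [0,0,-0.035],"turn": 0}
    - {"offset": [0,0,-0.03],"turn": 0}
    - {"offset": [0,0,-0.02],"turn": 0}
    - {"offset": [0,0,0],"turn": 0}

```text
t: 1.92
tool_pos: [0.4747, -0.1124, 0.1909]
tool_rot: [0.82, -0.572, 0.005, 0.001]
ft_force: [-0.8, -0.2, 0.2]
grip_width: 0.0852
```

Request:
step_arm:
  moves:
    - {"offset": [-0.0015,0.0045,-0.01],"turn": 0}
    - {"offset": [0,0,-0.008],"turn": 0}
    - {"offset": [0,0,0],"turn": 0}

```text
t: 2.17
tool_pos: [0.4739, -0.1103, 0.1746]
tool_rot: [0.819, -0.573, 0.006, 0.001]
ft_force: [0.7, -0.7, -0.3]
grip_width: 0.0849
```

Request:
step_arm:
  moves:
    - {"offset": [-0.0005,0.0025,-0.002],"turn": 0}
    - {"offset": [0,0,0],"turn": 0}

```text
t: 2.33
tool_pos: [0.4742, -0.1085, 0.1743]
tool_rot: [0.819, -0.573, 0.008, 0.0]
ft_force: [-0.1, 0.4, 0.7]
grip_width: 0.0852
```

```bash
cat > st.py <<'E'
from plant import arm
from scipy.spatial.transform import Rotation as R
import numpy as np
s=arm.read_state(); M=R.from_quat(s['tool_rot']).as_matrix()
print('t',s['t'],'pos',np.round(s['tool_pos'],4),'z-axis',M[:,2].round(4),'x',M[:,0].round(3),'F',np.round(s['ft_force'],1),'w',round(s['grip_width'],4),'grasp pt@-146',np.round(np.array(s['tool_pos'])+.146*M[:,2],4))
E
python3 st.py
```

```text
t 2.3333 pos [ 0.4742 -0.1085  0.1743] z-axis [ 0.0121 -0.0095 -0.9999] x [ 0.342 -0.94   0.013] F [-0.1  0.4  0.7] w 0.0852 grasp pt@-146 [ 0.476  -0.1099  0.0283]
```

Request:
step_arm:
  moves:
    - {"offset": [-0.003,0.003,-0.001],"turn": 0}
    - {"offset": [0,0,0],"turn": 0}
  hand: 0.05

```text
t: 2.5
tool_pos: [0.4719, -0.1055, 0.1749]
tool_rot: [0.819, -0.573, 0.009, 0.0]
ft_force: [0.3, 0.7, -0.1]
grip_width: 0.0634
```

Request:
step_arm:
  moves:
    - {"offset": [0,0,0],"turn": 0}
    - {"offset": [0,0,0],"turn": 0}
    - {"offset": [0,0,0],"turn": 0}

```text
t: 2.75
tool_pos: [0.4721, -0.1053, 0.1759]
tool_rot: [0.819, -0.573, 0.01, 0.0]
ft_force: [0.1, 0.3, -0.9]
grip_width: 0.0619
```

```bash
python3 st.py; python3 w.py w3 >/dev/null
```

```text
t 2.75 pos [ 0.4721 -0.1053  0.1759] z-axis [ 0.0166 -0.0117 -0.9998] x [ 0.343 -0.939  0.017] F [ 0.1  0.3 -0.9] w 0.0619 grasp pt@-146 [ 0.4745 -0.107   0.0299]
```

View pics/w3.png

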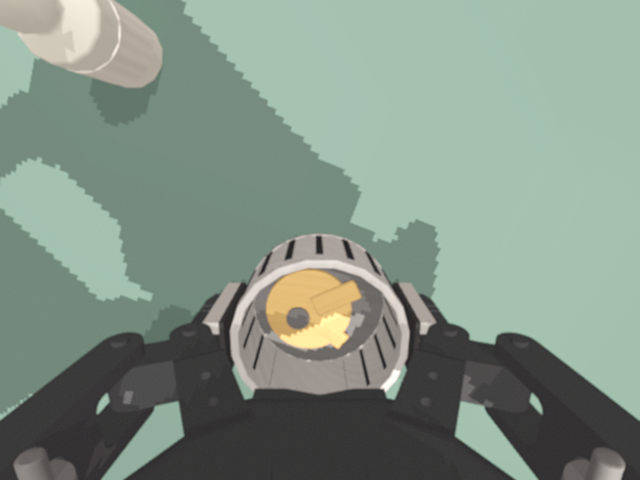

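The wrist view shows the basket's rim upright between the pads at 61.9 mm, and the bottle well clear. Lifting it and carrying it to the holder.

Request:
step_arm:
  moves:
    - {"offset": [0,0,0.02],"turn": 0}
    - {"offset": [0,0,0.03],"turn": 0}
    - {"offset": [-0.002,0.02,0.03],"turn": 0}
    - {"offset": [-0.004,0.039,0.01],"turn": 0}
    - {"offset": [-0.004,0.039,0],"turn": 0}
  force: 45

```text
t: 3.22
tool_pos: [0.4614, -0.0095, 0.2684]
tool_rot: [0.817, -0.577, 0.009, 0.0]
ft_force: [1.0, 0.5, -1.3]
grip_width: 0.0612
```

Request:
step_arm:
  moves:
    - {"offset": [-0.004,0.039,0],"turn": 0}
    - {"offset": [-0.004,0.039,0],"turn": 0}
    - {"offset": [-0.003,0.03,0],"turn": 0}
    - {"offset": [-0.002,0.015,0],"turn": 0}
    - {"offset": [0,0,0],"turn": 0}

```text
t: 3.63
tool_pos: [0.4459, 0.1236, 0.2708]
tool_rot: [0.818, -0.576, 0.011, -0.002]
ft_force: [0.1, -1.0, -0.2]
grip_width: 0.0614
```

```bash
python3 st.py; python3 w.py w4; python3 st.py
```

```text
t 3.6333 pos [0.4459 0.1236 0.2708] z-axis [ 0.0205 -0.0096 -0.9997] x [ 0.337 -0.941  0.016] F [ 0.1 -1.  -0.2] w 0.0614 grasp pt@-146 [0.4489 0.1222 0.1249]
(0.472, -0.107, 0.04) [641. 334.]
(0.45, 0.1267, 0.022) [309. 248.]
(0.657, -0.027, 0.024) [665.  17.]
(0.5797, 0.28, 0.024) [124. -55.]
(0.6227, -0.3128, 0.012) [880. 224.]
t 3.6833 pos [0.4461 0.1226 0.2708] z-axis [ 0.0205 -0.0102 -0.9997] x [ 0.336 -0.942  0.017] F [ 0.3 -0.2 -1.8] w 0.0615 grasp pt@-146 [0.4491 0.1211 0.1248]
```

View pics/w4.png

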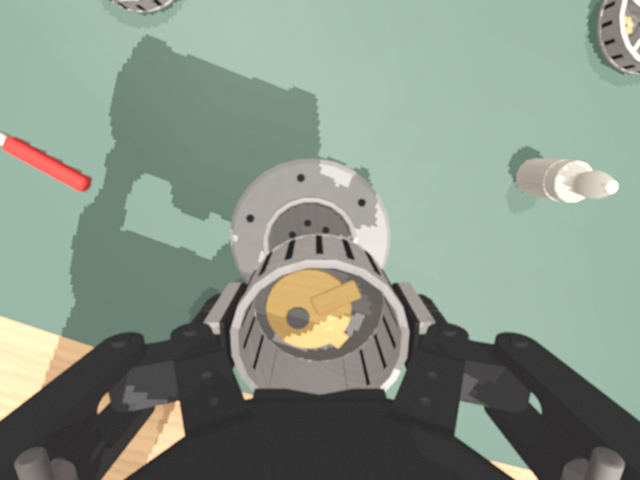

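The wrist view shows the basket held upright, with the holder disc just ahead (left edge about x=231, right about 390, top about y=158). I'll measure the disc and the held rim in this one picture.

```bash
cat > arc.py <<'E'
import cv2,pickle,numpy as np
from h import *
def arc(name,c,r0,r1,a0,a1,z,st=45,R=None):
    """outermost low-saturation pixel along rays from c (deg, image coords: -90 = up)"""
    im=cv2.imread('pics/%s.png'%name);m=pickle.load(open('pics/%s.pkl'%name,'rb'))
    hsv=cv2.cvtColor(cv2.GaussianBlur(im,(3,3),0),cv2.COLOR_BGR2HSV);P=[]
    for a in np.arange(a0,a1,3):
        u=np.array([np.cos(np.radians(a)),np.sin(np.radians(a))])
        for r in np.arange(r1,r0,-.5):
            x,y=np.round(np.array(c)+r*u).astype(int)
            if 0<=x<640 and 0<=y<480 and hsv[y,x,1]<st and hsv[y,x,2]>70: P.append(onplane(m,np.array(c)+r*u,z));break
    P=np.array(P);cc,rr=fitcircle_pts(P)
    for _ in range(4):
        d=np.linalg.norm(P[:,:2]-cc,axis=1);g=abs(d-rr)<.0012;cc,rr=fitcircle_pts(P[g])
    print(name,cc.round(4),'dia',round(rr*2000,1),g.sum(),len(g));return cc
E
python3 - <<'E'
from arc import *
for st in(40,50,60): arc('w4',(310,240),60,95,-170,-10,.014,st)
im=cv2.imread('pics/w4.png')
for p in [(250,190),(300,165),(300,150),(200,150),(265,235),(310,202),(320,264),(240,300)]: print(p,cv2.cvtColor(im,cv2.COLOR_BGR2HSV)[p[1],p[0]])
m=pickle.load(open('pics/w4.pkl','rb'))
# held rim: outer-edge pixel points read off: left, right, top
for z in(.135,):
    for p in [(231,332),(409,332),(318,260)]: print(onplane(m,p,z).round(4))
E
```

```text
w4 [0.4531 0.1259] dia 124.8 38 54
w4 [0.4519 0.1264] dia 127.2 54 54
w4 [0.4519 0.1264] dia 127.2 54 54
(250, 190) [ 15  12 164]
(300, 165) [ 17  13 174]
(300, 150) [ 71  38 141]
(200, 150) [ 71  40 140]
(265, 235) [ 14  18 210]
(310, 202) [ 12  20 166]
(320, 264) [ 13  16 218]
(240, 300) [ 13  23 136]
[0.4441 0.1512 0.135 ]
[0.464 0.094 0.135]
[0.478 0.132 0.135]
```

```bash
python3 - <<'E'
from arc import *
for st in(22,26,30): arc('w4',(310,240),60,95,-170,-10,.014,st)
E
```

```text
w4 [0.4539 0.1274] dia 107.8 54 54
w4 [0.4537 0.127 ] dia 108.5 54 54
w4 [0.4536 0.1271] dia 109.0 54 54
```

Holder in the wrist view is (0.453,0.127) and in the top view (0.450,0.1267). The held basket's centre is at the grasp point (0.449,0.121), which the rim measurement confirms. I'll shift by (+3.5,+6) mm and descend.

Request:
step_arm:
  moves:
    - {"offset": [0.0035,0.006,-0.02],"turn": 0}
    - {"offset": [0,0,-0.025],"turn": 0}
    - {"offset": [0,0,-0.018],"turn": 0}
    - {"offset": [0,0,0],"turn": 0}

```text
t: 4.02
tool_pos: [0.4515, 0.126, 0.2074]
tool_rot: [0.817, -0.576, 0.014, -0.003]
ft_force: [-0.5, -0.4, -1.8]
grip_width: 0.0614
```

```bash
python3 st.py; python3 w.py w5; python3 st.py
```

```text
t 4.0167 pos [0.4515 0.126  0.2074] z-axis [ 0.0263 -0.0121 -0.9996] x [ 0.336 -0.942  0.02 ] F [-0.5 -0.4 -1.8] w 0.0614 grasp pt@-146 [0.4553 0.1242 0.0615]
(0.472, -0.107, 0.04) [736. 403.]
(0.45, 0.1267, 0.022) [307. 298.]
(0.657, -0.027, 0.024) [782.  -8.]
(0.5797, 0.28, 0.024) [  42. -121.]
(0.6227, -0.3128, 0.012) [951. 251.]
t 4.0667 pos [0.4521 0.1259 0.2088] z-axis [ 0.0279 -0.0121 -0.9995] x [ 0.335 -0.942  0.021] F [-0.3 -1.1 -0.6] w 0.0614 grasp pt@-146 [0.4562 0.1241 0.0629]
```

View pics/w5.png

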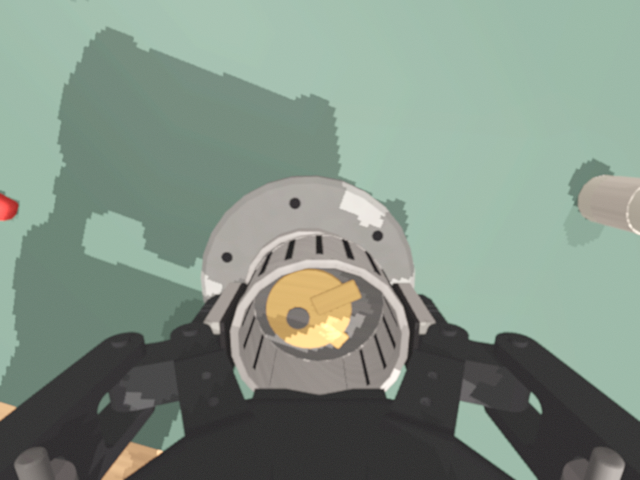

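Request:
step_arm:
  moves:
    - {"offset": [-0.0035,0.003,-0.004],"turn": 0}
    - {"offset": [0,0,-0.004],"turn": 0}

```text
t: 4.23
tool_pos: [0.4499, 0.1276, 0.2024]
tool_rot: [0.816, -0.577, 0.016, -0.004]
ft_force: [-0.6, 0.1, -2.4]
grip_width: 0.0611
```

```bash
python3 st.py
```

```text
t 4.2333 pos [0.4499 0.1276 0.2024] z-axis [ 0.0309 -0.0124 -0.9994] x [ 0.333 -0.943  0.022] F [-0.6  0.1 -2.4] w 0.0611 grasp pt@-146 [0.4544 0.1258 0.0565]
```

Request:
step_arm:
  moves:
    - {"offset": [-0.0025,0.001,-0.006],"turn": 0}
    - {"offset": [0,0,-0.006],"turn": 0}

```text
t: 4.4
tool_pos: [0.4484, 0.1282, 0.1918]
tool_rot: [0.816, -0.578, 0.018, -0.005]
ft_force: [-0.7, -0.0, 2.8]
grip_width: 0.0615
```

```bash
python3 st.py
```

```text
t 4.4 pos [0.4484 0.1282 0.1918] z-axis [ 0.0355 -0.0125 -0.9993] x [ 0.332 -0.943  0.024] F [-0.7 -0.   2.8] w 0.0615 grasp pt@-146 [0.4536 0.1264 0.0459]
```

Request:
step_arm:
  moves:
    - {"offset": [0,0,-0.003],"turn": 0}

```text
t: 4.48
tool_pos: [0.449, 0.1283, 0.191]
tool_rot: [0.816, -0.577, 0.017, -0.005]
ft_force: [-22.2, -1.8, 53.2]
grip_width: 0.0613
```

```bash
python3 st.py
```

```text
t 4.4833 pos [0.449  0.1283 0.191 ] z-axis [ 0.0339 -0.0126 -0.9993] x [ 0.332 -0.943  0.023] F [-22.2  -1.8  53.2] w 0.0613 grasp pt@-146 [0.454  0.1265 0.0451]
```

The force rose to 53 N at exactly seat height (foot at 0.015–0.016), so the basket is seated. Releasing.

Request:
step_arm:
  moves:
    - {"offset": [0,0,0.001],"turn": 0}
    - {"offset": [0,0,0],"turn": 0}
    - {"offset": [0,0,0],"turn": 0}
  hand: 0.085

```text
t: 4.73
tool_pos: [0.4505, 0.1284, 0.194]
tool_rot: [0.816, -0.577, 0.019, -0.006]
ft_force: [0.8, 1.1, -0.5]
grip_width: 0.0852
```

Request:
step_arm:
  moves:
    - {"offset": [0,0,0.03],"turn": 0}
    - {"offset": [0,0,0.035],"turn": 0}
    - {"offset": [0,0,0.035],"turn": 0}
    - {"offset": [0,0,0.03],"turn": 0}

```text
t: 5.07
tool_pos: [0.4459, 0.1281, 0.32]
tool_rot: [0.816, -0.577, 0.012, -0.001]
ft_force: [0.6, -0.1, 0.0]
grip_width: 0.0849
```

```bash
python3 st.py
```

```text
t 5.0667 pos [0.4459 0.1281 0.32  ] z-axis [ 0.0207 -0.0131 -0.9997] x [ 0.333 -0.943  0.019] F [ 0.6 -0.1  0. ] w 0.0849 grasp pt@-146 [0.4489 0.1262 0.174 ]
```

Request:
step_arm:
  moves:
    - {"offset": [0.014,-0.024,0.03],"turn": 0}
    - {"offset": [0.02,-0.033,0.01],"turn": 0}
    - {"offset": [0.02,-0.033,0],"turn": 0}
    - {"offset": [0.02,-0.033,0],"turn": 0}
    - {"offset": [0.02,-0.033,0],"turn": 0}

```text
t: 5.48
tool_pos: [0.5415, -0.0282, 0.3714]
tool_rot: [0.82, -0.572, 0.02, -0.006]
ft_force: [0.4, 0.6, 1.3]
grip_width: 0.0851
```

Request:
step_arm:
  moves:
    - {"offset": [0.02,-0.03,0],"turn": 0}
    - {"offset": [0,0,0],"turn": 0}
    - {"offset": [0,0,0],"turn": 0}

```text
t: 5.73
tool_pos: [0.565, -0.0667, 0.3713]
tool_rot: [0.818, -0.575, 0.022, -0.006]
ft_force: [-0.4, 0.7, -0.6]
grip_width: 0.0853
```

```bash
python3 st.py; python3 w.py w6;python3 - <<'E'
from plant import vision
import cv2,numpy as np
a=vision.grab_frame('top')[:,:,::-1];b=vision.grab_frame('scene')[:,:,::-1]
cv2.imwrite('pics/top6.png',a);cv2.imwrite('pics/scene6.png',b)
A=cv2.resize(a[250:350,205:305],(390,390),interpolation=cv2.INTER_CUBIC);B=cv2.resize(b[180:280,360:460],(390,390),interpolation=cv2.INTER_CUBIC)
cv2.imwrite('pics/c6.png',np.hstack([A,B]))
E
python3 st.py
```

```text
t 5.7333 pos [ 0.565  -0.0667  0.3713] z-axis [ 0.0431 -0.0166 -0.9989] x [ 0.337 -0.941  0.03 ] F [-0.4  0.7 -0.6] w 0.0853 grasp pt@-146 [ 0.5713 -0.0692  0.2254]
(0.472, -0.107, 0.04) [314. 337.]
(0.45, 0.1267, 0.022) [ 80. 275.]
(0.657, -0.027, 0.024) [298. 119.]
(0.5797, 0.28, 0.024) [-57.  89.]
(0.6227, -0.3128, 0.012) [551. 254.]
t 5.8833 pos [ 0.5642 -0.0647  0.3714] z-axis [ 0.0427 -0.0164 -0.999 ] x [ 0.34 -0.94  0.03] F [ 0.1  0.2 -0.4] w 0.0845 grasp pt@-146 [ 0.5705 -0.0671  0.2255]
```

View pics/c6.png

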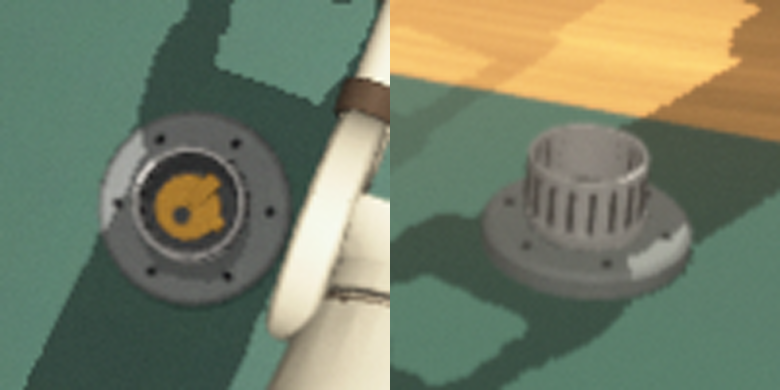

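View pics/w6.png

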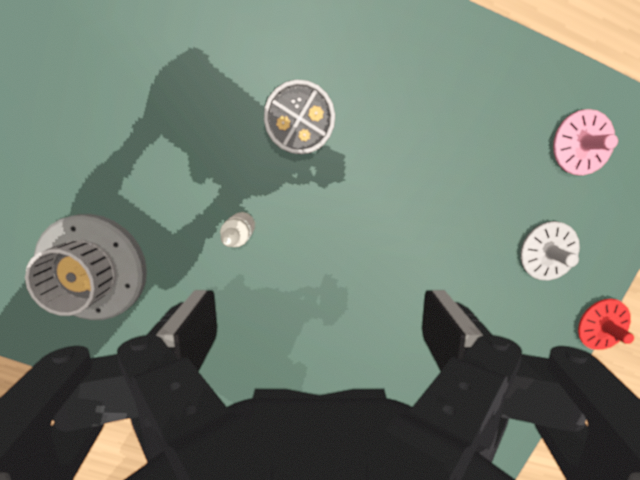

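The deep basket sits flat in the ring. In the wrist view the four-compartment tray is at (300,117), against a prediction of (298,119), so the top-view position stands. The tool has drifted to a 2.6° outward lean. The drift follows the arm's radial direction, so a half turn about z should point the lean inward and let it cancel. I'll check joint 6's range first.

```bash
python3 -c "
from plant import arm;import numpy as np
print(np.round(arm.read_state()['joint_positions'],3))"; python3 - <<'E'
from arc import *
for st in(25,30): arc('w6',(300,117),25,45,-180,180,.024,st)
E
```

```text
[-0.327  0.152  1.671 -0.002  1.272  0.898]
w6 [ 0.6589 -0.027 ] dia 63.5 120 120
w6 [ 0.659 -0.027] dia 64.0 120 120
```

Request:
step_arm:
  moves:
    - {"offset": [0,0,0],"turn": 7.1}
    - {"offset": [0,0,0],"turn": 7.1}
    - {"offset": [0,0,0],"turn": 7.1}
    - {"offset": [0,0,0],"turn": 7.1}
    - {"offset": [0,0,0],"turn": 7.1}

```text
t: 6.3
tool_pos: [0.5614, -0.0574, 0.3709]
tool_rot: [0.956, -0.292, 0.018, -0.012]
ft_force: [-0.0, -0.1, 0.6]
grip_width: 0.0848
```

```bash
python3 st.py
```

```text
t 6.3 pos [ 0.5614 -0.0574  0.3709] z-axis [ 0.0423  0.0131 -0.999 ] x [ 0.829 -0.558  0.028] F [-0.  -0.1  0.6] w 0.0848 grasp pt@-146 [ 0.5676 -0.0555  0.225 ]
```

Request:
step_arm:
  moves:
    - {"offset": [0,0,0],"turn": 7.1}
    - {"offset": [0,0,0],"turn": 7.1}
    - {"offset": [0,0,0],"turn": 7.1}
    - {"offset": [0,0,0],"turn": 7.1}
    - {"offset": [0,0,0],"turn": 7.1}

```text
t: 6.72
tool_pos: [0.5581, -0.049, 0.3707]
tool_rot: [1.0, 0.017, 0.013, -0.018]
ft_force: [0.3, 0.1, 0.1]
grip_width: 0.0852
```

Request:
step_arm:
  moves:
    - {"offset": [0,0,0],"turn": 7.1}
    - {"offset": [0,0,0],"turn": 7.1}
    - {"offset": [0,0,0],"turn": 7.1}
    - {"offset": [0,0,0],"turn": 7.1}
    - {"offset": [0,0,0],"turn": 7.1}

```text
t: 7.13
tool_pos: [0.5548, -0.0408, 0.3706]
tool_rot: [0.946, 0.323, 0.006, -0.022]
ft_force: [0.1, 0.0, 0.5]
grip_width: 0.0848
```

Request:
step_arm:
  moves:
    - {"offset": [0,0,0],"turn": 7.1}
    - {"offset": [0,0,0],"turn": 7.1}
    - {"offset": [0,0,0],"turn": 7.1}
    - {"offset": [0,0,0],"turn": 7.1}
    - {"offset": [0,0,0],"turn": 7.1}

```text
t: 7.55
tool_pos: [0.5513, -0.0326, 0.3704]
tool_rot: [0.801, 0.598, -0.001, -0.024]
ft_force: [-0.9, 0.3, 0.2]
grip_width: 0.0849
```

```bash
python3 st.py
```

```text
t 7.55 pos [ 0.5513 -0.0326  0.3704] z-axis [-0.0301  0.0367 -0.9989] x [0.284 0.958 0.027] F [-0.9  0.3  0.2] w 0.0849 grasp pt@-146 [ 0.5469 -0.0273  0.2246]
```

Request:
step_arm:
  moves:
    - {"offset": [0.02,0,0],"turn": 7.1}
    - {"offset": [0.02,0,0],"turn": 7.1}
    - {"offset": [0.02,0,0],"turn": 7.1}
    - {"offset": [0.02,0,0],"turn": 7.1}
    - {"offset": [0.02,0,0],"turn": 7.1}

```text
t: 7.97
tool_pos: [0.6488, -0.0235, 0.3703]
tool_rot: [0.578, 0.816, -0.01, -0.024]
ft_force: [-0.8, 0.3, -0.5]
grip_width: 0.0854
```

```bash
python3 st.py
```

```text
t 7.9667 pos [ 0.6488 -0.0235  0.3703] z-axis [-0.0504  0.0121 -0.9987] x [-0.33   0.943  0.028] F [-0.8  0.3 -0.5] w 0.0854 grasp pt@-146 [ 0.6415 -0.0217  0.2245]
```

Request:
step_arm:
  moves:
    - {"offset": [0.008,-0.0025,-0.03],"turn": 0}
    - {"offset": [0.004,-0.0015,-0.035],"turn": 0}
    - {"offset": [0,0,-0.035],"turn": 0}

```text
t: 8.22
tool_pos: [0.6661, -0.0227, 0.2793]
tool_rot: [0.573, 0.82, -0.005, -0.013]
ft_force: [0.6, -0.2, 0.3]
grip_width: 0.0853
```

```bash
python3 st.py
```

```text
t 8.2167 pos [ 0.6661 -0.0227  0.2793] z-axis [-0.0273  0.0072 -0.9996] x [-0.343  0.939  0.016] F [ 0.6 -0.2  0.3] w 0.0853 grasp pt@-146 [ 0.6621 -0.0216  0.1334]
```

Request:
step_arm:
  moves:
    - {"offset": [-0.004,-0.004,-0.035],"turn": 0}
    - {"offset": [-0.002,-0.002,-0.035],"turn": 0}
    - {"offset": [0,0,-0.02],"turn": 0}

```text
t: 8.47
tool_pos: [0.6573, -0.023, 0.1836]
tool_rot: [0.57, 0.822, -0.005, -0.015]
ft_force: [-0.3, -0.7, -0.2]
grip_width: 0.0853
```

```bash
python3 st.py
```

```text
t 8.4667 pos [ 0.6573 -0.023   0.1836] z-axis [-0.0299  0.0082 -0.9995] x [-0.35   0.937  0.018] F [-0.3 -0.7 -0.2] w 0.0853 grasp pt@-146 [ 0.653  -0.0218  0.0377]
```

Request:
step_arm:
  moves:
    - {"offset": [0.005,-0.004,-0.008],"turn": 0}
    - {"offset": [0,-0.002,-0.005],"turn": 0}

```text
t: 8.63
tool_pos: [0.6585, -0.0249, 0.1643]
tool_rot: [0.568, 0.823, -0.007, -0.02]
ft_force: [-0.1, -0.3, 0.3]
grip_width: 0.085
```

```bash
python3 st.py;python3 w.py w7 >/dev/null; python3 st.py
```

```text
t 8.6333 pos [ 0.6585 -0.0249  0.1643] z-axis [-0.0402  0.0107 -0.9991] x [-0.354  0.935  0.024] F [-0.1 -0.3  0.3] w 0.085 grasp pt@-146 [ 0.6526 -0.0233  0.0184]
t 8.6833 pos [ 0.6576 -0.0248  0.1631] z-axis [-0.0429  0.0115 -0.999 ] x [-0.353  0.935  0.026] F [-1.6 -0.4 -1.6] w 0.0853 grasp pt@-146 [ 0.6513 -0.0231  0.0173]
```

View pics/w7.png

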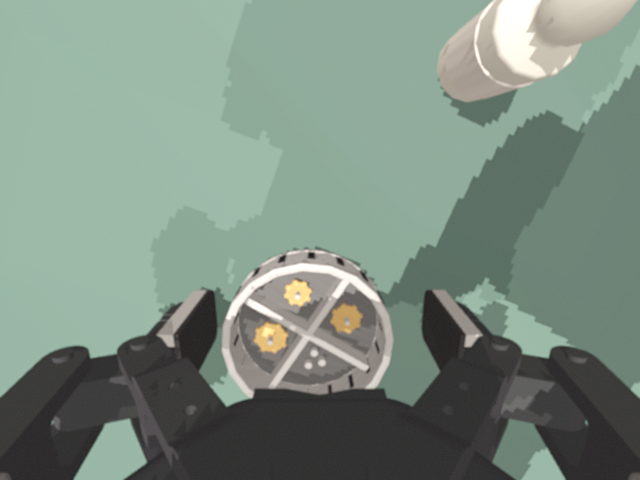

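The tray is at (307,330) between the pads, about 4 mm toward the left jaw. I'll correct that, and use a short rise to see how the lean responds.

Request:
step_arm:
  moves:
    - {"offset": [0.0065,-0.004,0.02],"turn": 0}
    - {"offset": [0,0,0.02],"turn": 0}
    - {"offset": [0,0,0],"turn": 0}

```text
t: 8.93
tool_pos: [0.6623, -0.0258, 0.2037]
tool_rot: [0.567, 0.824, -0.008, -0.023]
ft_force: [0.6, 0.2, 0.7]
grip_width: 0.085
```

```bash
cat >> st.py <<'E'
q=s['joint_positions'];print('q',np.round(q,4),'sum-pi',round(q[1]+q[2]+q[4]-np.pi,4))
E
python3 st.py;
```

```text
t 8.9333 pos [ 0.6623 -0.0258  0.2037] z-axis [-0.0471  0.0125 -0.9988] x [-0.356  0.934  0.028] F [0.6 0.2 0.7] w 0.085 grasp pt@-146 [ 0.6555 -0.0239  0.0579]
q [-2.2110e-01  6.0290e-01  1.4436e+00  2.0000e-03  1.1438e+00 -2.1580e+00] sum-pi 0.0487
```

Request:
step_arm:
  moves:
    - {"offset": [0,0,0],"turn": 0}
    - {"offset": [0,0,0],"turn": 0}

```text
t: 9.1
tool_pos: [0.6627, -0.0246, 0.2059]
tool_rot: [0.566, 0.824, -0.007, -0.021]
ft_force: [0.1, 0.3, 0.1]
grip_width: 0.0849
```

```bash
python3 st.py;
```

```text
t 9.1 pos [ 0.6627 -0.0246  0.2059] z-axis [-0.0429  0.0116 -0.999 ] x [-0.358  0.933  0.026] F [0.1 0.3 0.1] w 0.0849 grasp pt@-146 [ 0.6564 -0.0229  0.06  ]
q [-0.2194  0.5993  1.444   0.0022  1.1427 -2.1578] sum-pi 0.0445
```

Holding still drifts the lean outward at about 0.002 rad per row, so waiting now cancels the inward lean.

Request:
step_arm:
  moves:
    - {"offset": [0,0,-0.001],"turn": 0}
    - {"offset": [0,0,-0.001],"turn": 0}
    - {"offset": [0,0,-0.001],"turn": 0}
    - {"offset": [0,0,-0.001],"turn": 0}
    - {"offset": [0,0,-0.001],"turn": 0}

```text
t: 9.52
tool_pos: [0.6615, -0.0237, 0.1984]
tool_rot: [0.566, 0.824, -0.008, -0.022]
ft_force: [-1.4, 0.7, 1.4]
grip_width: 0.0846
```

Request:
step_arm:
  moves:
    - {"offset": [0,0,-0.001],"turn": 0}
    - {"offset": [0,0,-0.001],"turn": 0}
    - {"offset": [0,0,-0.001],"turn": 0}
    - {"offset": [0,0,-0.001],"turn": 0}
    - {"offset": [0,0,-0.001],"turn": 0}

```text
t: 9.93
tool_pos: [0.6611, -0.0239, 0.1914]
tool_rot: [0.566, 0.824, -0.008, -0.023]
ft_force: [-0.2, -0.1, 0.1]
grip_width: 0.0848
```

```bash
python3 st.py;
```

```text
t 9.9333 pos [ 0.6611 -0.0239  0.1914] z-axis [-0.0478  0.0127 -0.9988] x [-0.358  0.933  0.029] F [-0.2 -0.1  0.1] w 0.0848 grasp pt@-146 [ 0.6541 -0.022   0.0456]
q [-0.2188  0.6176  1.4497  0.0022  1.1237 -2.1576] sum-pi 0.0494
```

Request:
step_arm:
  moves:
    - {"offset": [0.001,-0.001,0.041],"turn": 0}
    - {"offset": [0.001,-0.001,0.041],"turn": 0}
    - {"offset": [0,0,-0.041],"turn": 0}
    - {"offset": [0,0,-0.041],"turn": 0}

```text
t: 10.27
tool_pos: [0.6667, -0.0266, 0.2013]
tool_rot: [0.566, 0.824, -0.006, -0.017]
ft_force: [-1.0, -0.8, -2.1]
grip_width: 0.0852
```

```bash
python3 st.py;
```

```text
t 10.2667 pos [ 0.6667 -0.0266  0.2013] z-axis [-0.0337  0.0095 -0.9994] x [-0.359  0.933  0.021] F [-1.  -0.8 -2.1] w 0.0852 grasp pt@-146 [ 0.6618 -0.0252  0.0554]
q [-2.2100e-01  6.1200e-01  1.4353e+00  2.1000e-03  1.1292e+00 -2.1600e+00] sum-pi 0.0349
```

Request:
step_arm:
  moves:
    - {"offset": [0,-0.001,0.041],"turn": 0}
    - {"offset": [0,-0.001,0.041],"turn": 0}
    - {"offset": [0,0,-0.041],"turn": 0}
    - {"offset": [0,0,-0.041],"turn": 0}
    - {"offset": [-0.002,0,-0.02],"turn": 0}

```text
t: 10.68
tool_pos: [0.6639, -0.0288, 0.1681]
tool_rot: [0.566, 0.824, -0.009, -0.025]
ft_force: [0.3, 1.0, -0.5]
grip_width: 0.0848
```

```bash
python3 st.py;
```

```text
t 10.6833 pos [ 0.6639 -0.0288  0.1681] z-axis [-0.0523  0.0138 -0.9985] x [-0.358  0.933  0.032] F [ 0.3  1.  -0.5] w 0.0848 grasp pt@-146 [ 0.6563 -0.0267  0.0223]
q [-2.2510e-01  6.5990e-01  1.4391e+00  2.0000e-03  1.0966e+00 -2.1637e+00] sum-pi 0.0541
```

The lean is about 3° in total and 1.8° in the jaw plane, which is acceptable for a fit with 3 mm clearance. Closing on the tray now.

Request:
step_arm:
  moves:
    - {"offset": [0.001,0,0.004],"turn": 0}
    - {"offset": [0,0,0],"turn": 0}
    - {"offset": [0,0,0],"turn": 0}
  hand: 0.05
  force: 30

```text
t: 10.93
tool_pos: [0.6649, -0.0302, 0.1711]
tool_rot: [0.566, 0.824, -0.011, -0.025]
ft_force: [0.5, 0.2, -1.2]
grip_width: 0.0604
```

```bash
python3 st.py; python3 w.py w8 >/dev/null; python3 st.py
```

```text
t 10.9333 pos [ 0.6649 -0.0302  0.1711] z-axis [-0.0544  0.0102 -0.9985] x [-0.358  0.933  0.029] F [ 0.5  0.2 -1.2] w 0.0604 grasp pt@-146 [ 0.657  -0.0287  0.0253]
q [-0.226   0.6582  1.4346 -0.0025  1.1041 -2.163 ] sum-pi 0.0554
t 10.9833 pos [ 0.665  -0.03    0.1714] z-axis [-0.0538  0.0108 -0.9985] x [-0.358  0.933  0.029] F [ 0.1  0.1 -1.3] w 0.0602 grasp pt@-146 [ 0.6571 -0.0284  0.0256]
q [-2.2590e-01  6.5790e-01  1.4346e+00 -1.7000e-03  1.1041e+00 -2.1630e+00] sum-pi 0.0549
```

View pics/w8.png

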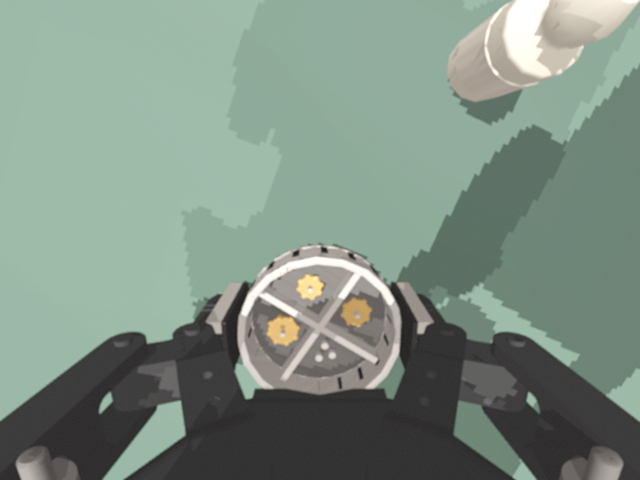

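The tray is centred between the pads, reading 60 mm. Lifting a little to check the hold.

Request:
step_arm:
  moves:
    - {"offset": [0,0,0.02],"turn": 0}
    - {"offset": [0,0,0.03],"turn": 0}
    - {"offset": [0,0,0.03],"turn": 0}
  force: 45

```text
t: 11.23
tool_pos: [0.6621, -0.0292, 0.2492]
tool_rot: [0.566, 0.824, -0.013, -0.031]
ft_force: [-0.0, -0.5, 0.4]
grip_width: 0.0598
```

```bash
python3 w.py w9 >/dev/null; python3 st.py
```

```text
t 11.2833 pos [ 0.6647 -0.0296  0.2575] z-axis [-0.0539  0.0117 -0.9985] x [-0.358  0.933  0.03 ] F [ 4.7 -0.8  4.8] w 0.0598 grasp pt@-146 [ 0.6569 -0.0279  0.1117]
q [-2.2550e-01  5.4120e-01  1.4149e+00 -7.0000e-04  1.2407e+00 -2.1633e+00] sum-pi 0.0552
```

View pics/w9.png

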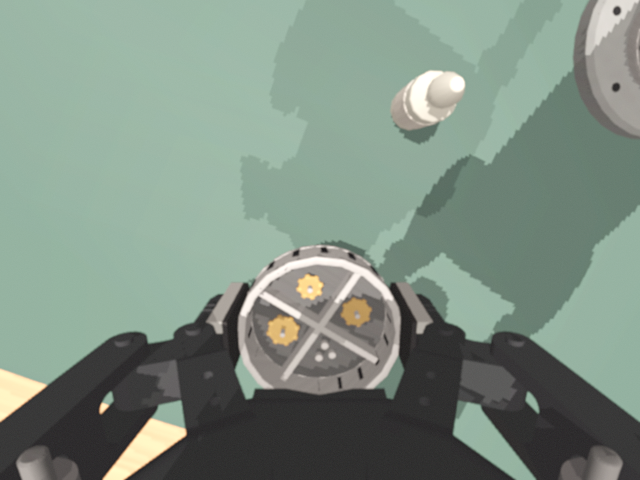

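Request:
step_arm:
  moves:
    - {"offset": [-0.02,0.015,0.03],"turn": 0}
    - {"offset": [-0.03,0.022,0.015],"turn": 0}
    - {"offset": [-0.032,0.024,0.01],"turn": 0}
    - {"offset": [-0.032,0.024,0],"turn": 0}
    - {"offset": [-0.032,0.024,0],"turn": 0}

```text
t: 11.7
tool_pos: [0.5215, 0.0763, 0.3199]
tool_rot: [0.569, 0.822, -0.006, -0.017]
ft_force: [-1.1, -0.6, -0.2]
grip_width: 0.0601
```

```bash
python3 - <<'E'
import pickle
from plant import vision
from h import *
m=vision.camera_model('top'); im=cv2.imread('pics/top6.png'); hsv=cv2.cvtColor(im,cv2.COLOR_BGR2HSV)
for vt in (105,120,140):
    w=((hsv[:,:,1]<60)&(hsv[:,:,2]>vt)).astype(np.uint8)*255
    mk=np.zeros_like(w); cv2.circle(mk,(253,302),17,255,-1); w&=mk
    k=np.argwhere(w)[:,::-1].astype(np.int32); h=cv2.convexHull(k.reshape(-1,1,2))[:,0]
    P=np.array([onplane(m,p.astype(float),.056) for p in h]); c,r=fitcircle_pts(P)
    d=np.linalg.norm(P[:,:2]-c,axis=1); print(vt,len(k),c.round(4),r*2,d.std())
E
python3 st.py
```

```text
105 155 [0.4541 0.1271] 0.06287354645272798 0.0012147351403516196
120 91 [0.4538 0.1277] 0.06184476682156908 0.0014122118587598337
140 19 [0.4529 0.1322] 0.05724824903069 0.0009633109484491925
t 11.7 pos [0.5215 0.0763 0.3199] z-axis [-0.0341  0.0099 -0.9994] x [-0.351  0.936  0.021] F [-1.1 -0.6 -0.2] w 0.0601 grasp pt@-146 [0.5165 0.0778 0.1739]
q [-0.086   0.128   1.8055  0.0073  1.2429 -2.0188] sum-pi 0.0348
```

Request:
step_arm:
  moves:
    - {"offset": [-0.015,0.02,-0.02],"turn": 0}
    - {"offset": [0,0.005,-0.02],"turn": 0}
    - {"offset": [0,0,0],"turn": 0}

```text
t: 11.95
tool_pos: [0.5008, 0.107, 0.2846]
tool_rot: [0.567, 0.824, -0.003, -0.014]
ft_force: [-1.0, -0.2, -1.4]
grip_width: 0.0598
```

```bash
python3 w.py w10 >/dev/null; python3 st.py; python3 - <<'E'
import cv2,numpy as np,pickle
m=pickle.load(open('pics/w10.pkl','rb'))
for P in [(.4535,.127,.056),(.4535,.127,.056)]:
    print(cv2.projectPoints(np.array([P]),cv2.Rodrigues(m['R'])[0],m['t'],m['K'],m['dist_coeffs'])[0].ravel())
E
```

```text
t 12.0 pos [0.5017 0.1066 0.2862] z-axis [-0.025   0.0118 -0.9996] x [-0.356  0.934  0.02 ] F [ 0.4  1.  -0.1] w 0.0601 grasp pt@-146 [0.498  0.1083 0.1403]
q [-0.0295  0.133   1.8731  0.012   1.1609 -1.9698] sum-pi 0.0254
[374.27844184 202.38865815]
[374.27844184 202.38865815]
```

View pics/w10.png

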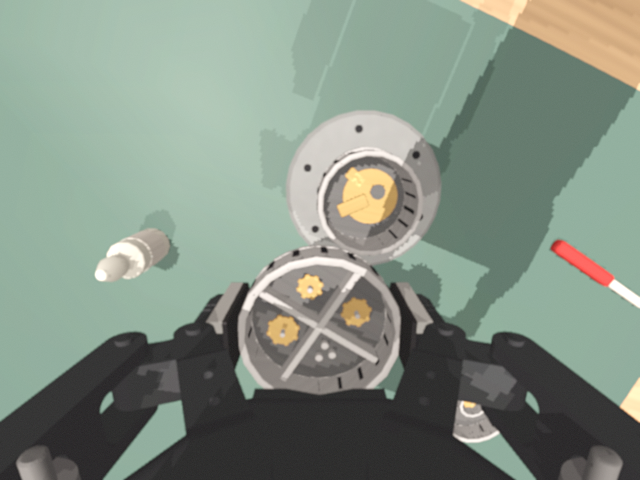

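```bash
python3 - <<'E'
from arc import *
for st in(26,): 
    m=pickle.load(open('pics/w10.pkl','rb'))
    for p in [(317,205),(427,205),(372,149),(372,263),(372,206)]: print(onplane(m,p,.056).round(4))
    # held tray rim z: TCP .2862-.1714+.024
    z=.2862-.1714+.024
    for p in [(239,320),(401,320),(320,256)]: print(onplane(m,p,z).round(4))
E
```

```text
[0.4667 0.0966 0.056 ]
[0.4439 0.1565 0.056 ]
[0.4263 0.1141 0.056 ]
[0.4879 0.1402 0.056 ]
[0.4559 0.1266 0.056 ]
[0.505  0.0792 0.1388]
[0.4843 0.1353 0.1388]
[0.4716 0.0983 0.1388]
```

Both frames give the same shift to the basket's mouth: (-44,+18) mm. Moving over it, then down.

Request:
step_arm:
  moves:
    - {"offset": [-0.022,0.009,-0.005],"turn": 0}
    - {"offset": [-0.022,0.009,-0.015],"turn": 0}
    - {"offset": [0,0,-0.015],"turn": 0}
    - {"offset": [0,0,-0.005],"turn": 0}

```text
t: 12.33
tool_pos: [0.4615, 0.1234, 0.2539]
tool_rot: [0.568, 0.823, 0.002, -0.007]
ft_force: [-1.3, 0.9, -0.7]
grip_width: 0.0601
```

```bash
python3 w.py w11 >/dev/null; python3 st.py
```

```text
t 12.3833 pos [0.4615 0.1233 0.2537] z-axis [-0.0106  0.0115 -0.9999] x [-0.354  0.935  0.014] F [-1.3  0.6 -1.2] w 0.0593 grasp pt@-146 [0.46   0.125  0.1077]
q [ 0.0041  0.09    1.9941  0.0131  1.0681 -1.9353] sum-pi 0.0106
```

View pics/w11.png

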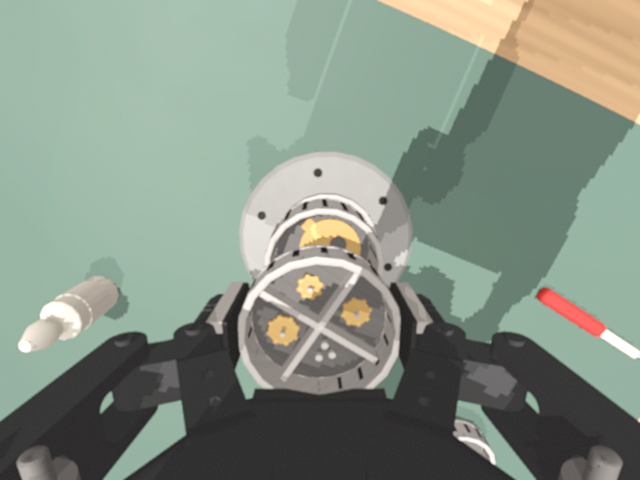

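Request:
step_arm:
  moves:
    - {"offset": [-0.007,0.002,-0.01],"turn": 0}
    - {"offset": [0,0,-0.008],"turn": 0}

```text
t: 12.55
tool_pos: [0.4571, 0.1245, 0.2385]
tool_rot: [0.569, 0.822, 0.004, -0.005]
ft_force: [0.3, 0.8, -1.7]
grip_width: 0.0602
```

```bash
python3 w.py w12 >/dev/null; python3 st.py
```

```text
t 12.6 pos [0.4573 0.1243 0.2375] z-axis [-0.0039  0.0112 -0.9999] x [-0.353  0.936  0.012] F [-1.1 -0.4 -1.1] w 0.06 grasp pt@-146 [0.4567 0.1259 0.0915]
q [ 0.0064  0.1065  2.0143  0.0132  1.0247 -1.9318] sum-pi 0.0039
```

View pics/w12.png

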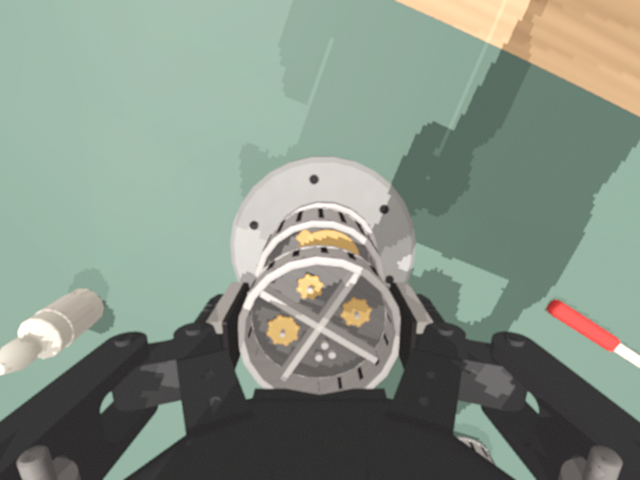

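Request:
step_arm:
  moves:
    - {"offset": [-0.004,0.001,-0.003],"turn": 0}
    - {"offset": [-0.001,0,-0.003],"turn": 0}

```text
t: 12.77
tool_pos: [0.4532, 0.1249, 0.2318]
tool_rot: [0.569, 0.822, 0.004, -0.004]
ft_force: [-0.1, -0.5, -1.5]
grip_width: 0.0595
```

```bash
python3 st.py
```

```text
t 12.7667 pos [0.4532 0.1249 0.2318] z-axis [-0.0023  0.0112 -0.9999] x [-0.352  0.936  0.011] F [-0.1 -0.5 -1.5] w 0.0595 grasp pt@-146 [0.4529 0.1265 0.0859]
q [ 0.0077  0.107   2.0274  0.0132  1.0094 -1.9297] sum-pi 0.0023
```

Request:
step_arm:
  moves:
    - {"offset": [0,0.0005,-0.004],"turn": 0}
    - {"offset": [0,0,-0.003],"turn": 0}

```text
t: 12.93
tool_pos: [0.4535, 0.1253, 0.2247]
tool_rot: [0.569, 0.822, 0.004, -0.004]
ft_force: [-1.0, -1.1, 3.5]
grip_width: 0.0599
```

```bash
python3 st.py
```

```text
t 12.9333 pos [0.4535 0.1253 0.2247] z-axis [-0.0013  0.0111 -0.9999] x [-0.352  0.936  0.011] F [-1.  -1.1  3.5] w 0.0599 grasp pt@-146 [0.4533 0.1269 0.0787]
q [ 0.0086  0.1211  2.0293  0.0133  0.9924 -1.9288] sum-pi 0.0012
```

Request:
step_arm:
  moves:
    - {"offset": [0,0,-0.002],"turn": 0}

```text
t: 13.02
tool_pos: [0.4545, 0.1249, 0.2239]
tool_rot: [0.569, 0.822, 0.004, -0.002]
ft_force: [-4.8, -4.8, 20.8]
grip_width: 0.0599
```

```bash
python3 st.py;python3 w.py w13 >/dev/null;  python3 - <<'E'
from plant import vision
import cv2,numpy as np
b=vision.grab_frame('scene')[:,:,::-1]
cv2.imwrite('pics/c13.png',cv2.resize(b[160:280,340:480],None,fx=5,fy=5,interpolation=cv2.INTER_CUBIC))
E
```

```text
t 13.0167 pos [0.4545 0.1249 0.2239] z-axis [ 8.0e-04  9.1e-03 -1.0e+00] x [-0.352  0.936  0.008] F [-4.8 -4.8 20.8] w 0.0599 grasp pt@-146 [0.4546 0.1262 0.0779]
q [ 0.0083  0.1242  2.0278  0.0109  0.9888 -1.9286] sum-pi -0.0009
```

View pics/c13.png

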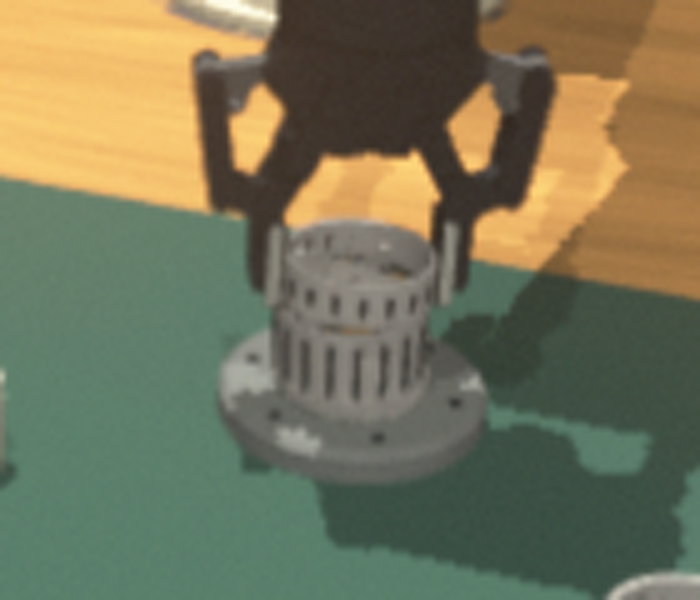

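View w13.

```bash
python3 - <<'E'
import cv2,numpy as np
a=cv2.imread('pics/w13.png')[140:400,200:440]
cv2.imwrite('pics/w13c.png',cv2.resize(a,None,fx=2.3,fy=2.3))
from plant import vision
t=vision.grab_frame('top')[:,:,::-1]; cv2.imwrite('pics/top13.png',t)
cv2.imwrite('pics/t13c.png',cv2.resize(t[260:340,210:300],None,fx=6,fy=6,interpolation=cv2.INTER_CUBIC))
E
```

```text
(no output)
```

View pics/w13c.png

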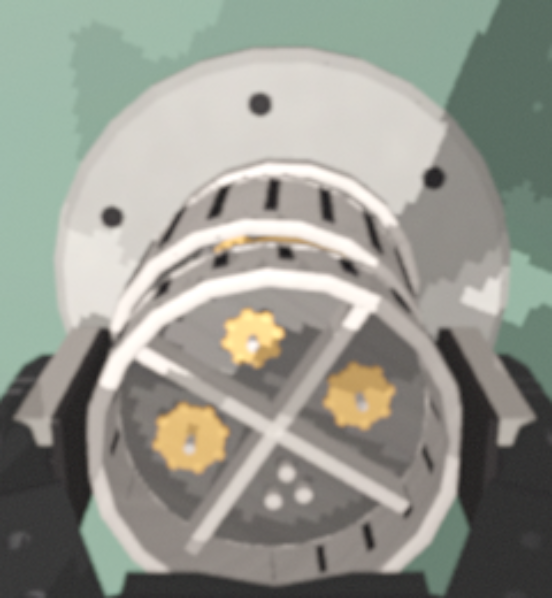

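View pics/t13c.png

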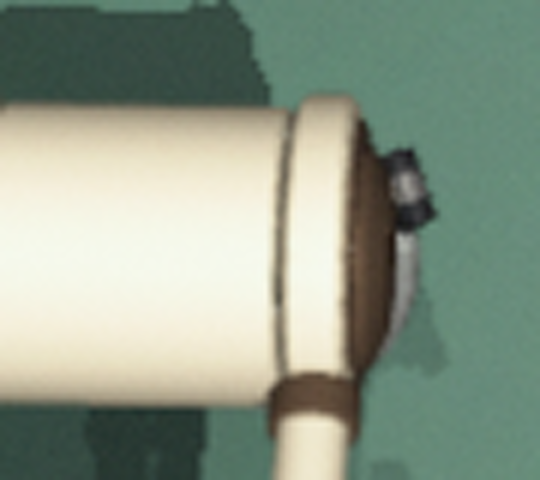

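In both the scene crop and the wrist crop the tray sits about 2–4 mm too far toward +y over the basket, with a gap all round. It is riding the rim. I'll shift it -y and press again.

Request:
step_arm:
  moves:
    - {"offset": [0,-0.002,0.002],"turn": 0}
    - {"offset": [0.0005,-0.0015,0],"turn": 0}

```text
t: 13.33
tool_pos: [0.4556, 0.1214, 0.2271]
tool_rot: [0.569, 0.822, 0.005, -0.002]
ft_force: [-3.2, 4.9, 2.3]
grip_width: 0.0603
```

```bash
python3 st.py;
```

```text
t 13.3333 pos [0.4556 0.1214 0.2271] z-axis [ 0.0013  0.01   -0.9999] x [-0.352  0.936  0.009] F [-3.2  4.9  2.3] w 0.0603 grasp pt@-146 [0.4558 0.1229 0.0811]
q [ 4.0000e-04  1.1830e-01  2.0266e+00  1.2000e-02  9.9540e-01 -1.9366e+00] sum-pi -0.0013
```

Request:
step_arm:
  moves:
    - {"offset": [0,0,-0.003],"turn": 0}
    - {"offset": [0,0,-0.002],"turn": 0}

```text
t: 13.5
tool_pos: [0.4558, 0.1223, 0.2235]
tool_rot: [0.57, 0.822, 0.006, -0.004]
ft_force: [-7.4, -0.3, 21.7]
grip_width: 0.0598
```

```bash
python3 st.py;
```

```text
t 13.5 pos [0.4558 0.1223 0.2235] z-axis [-1.000e-04  1.360e-02 -9.999e-01] x [-0.351  0.936  0.013] F [-7.4 -0.3 21.7] w 0.0598 grasp pt@-146 [0.4557 0.1243 0.0775]
q [ 1.3000e-03  1.2620e-01  2.0266e+00  1.6300e-02  9.8890e-01 -1.9371e+00] sum-pi 0.0001
```

```bash
cat > look.py <<'E'
import sys
from plant import vision
import cv2,numpy as np
n=sys.argv[1]
b=vision.grab_frame('scene')[:,:,::-1];a=vision.grab_frame('wrist')[:,:,::-1]
cv2.imwrite(f'pics/{n}s.png',b);cv2.imwrite(f'pics/{n}w.png',a)
A=cv2.resize(b[170:290,350:470],(400,400),interpolation=cv2.INTER_CUBIC);B=cv2.resize(a[140:400,190:450],(400,400))
cv2.imwrite(f'pics/{n}.png',np.hstack([A,B]))
E
python3 look.py l14
```

```text
(no output)
```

View pics/l14.png

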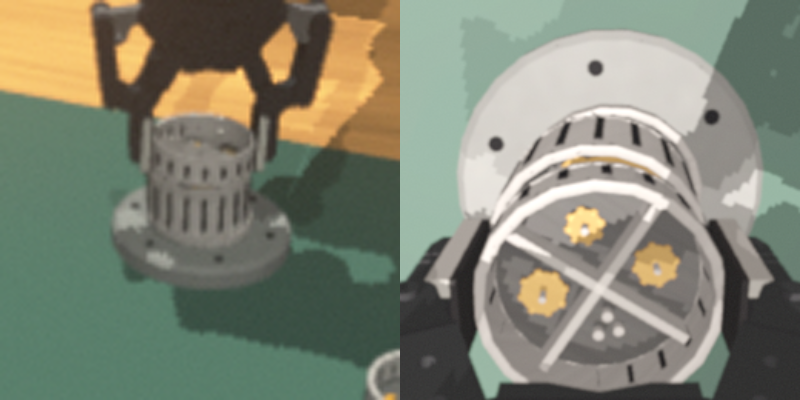

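The scene view now shows the tray in line with the basket and closed at the front. The small gap left on the robot side matches the tray's lean in the grip. Releasing should let it settle.

Request:
step_arm:
  moves:
    - {"offset": [-0.0005,0,0.001],"turn": 0}
    - {"offset": [0,0,0],"turn": 0}
    - {"offset": [0,0,0],"turn": 0}
  hand: 0.085

```text
t: 13.85
tool_pos: [0.4561, 0.1222, 0.2252]
tool_rot: [0.569, 0.822, 0.006, -0.003]
ft_force: [0.5, -0.6, 0.0]
grip_width: 0.0854
```

```bash
python3 look.py l15; python3 st.py
```

```text
t 13.95 pos [0.456  0.1222 0.2251] z-axis [ 0.0021  0.0131 -0.9999] x [-0.351  0.936  0.012] F [-0.   0.4 -0. ] w 0.0848 grasp pt@-146 [0.4563 0.1241 0.0791]
q [ 1.2000e-03  1.2300e-01  2.0262e+00  1.5600e-02  9.9040e-01 -1.9371e+00] sum-pi -0.002
```

View pics/l15.png

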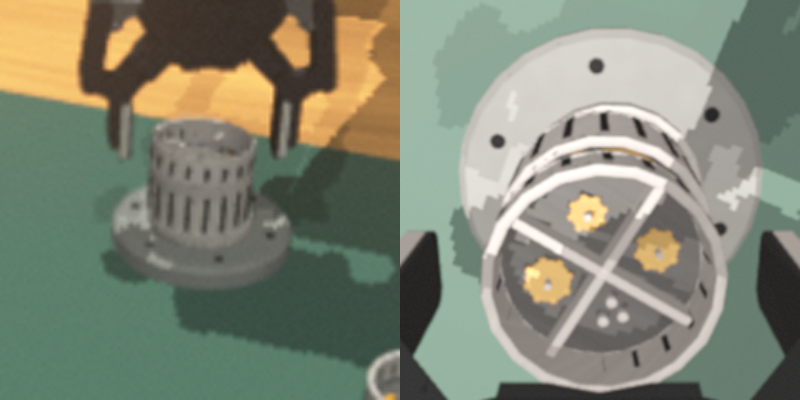

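```bash
python3 - <<'E'
import cv2,numpy as np
a=cv2.imread('pics/l15w.png')[190:300,230:420];b=cv2.imread('pics/l15s.png')[200:250,390:430]
cv2.imwrite('pics/l15z.png',cv2.resize(a,None,fx=4,fy=4,interpolation=cv2.INTER_CUBIC))
cv2.imwrite('pics/l15y.png',cv2.resize(b,None,fx=10,fy=10,interpolation=cv2.INTER_CUBIC))
E
```

```text
(no output)
```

View pics/l15z.png

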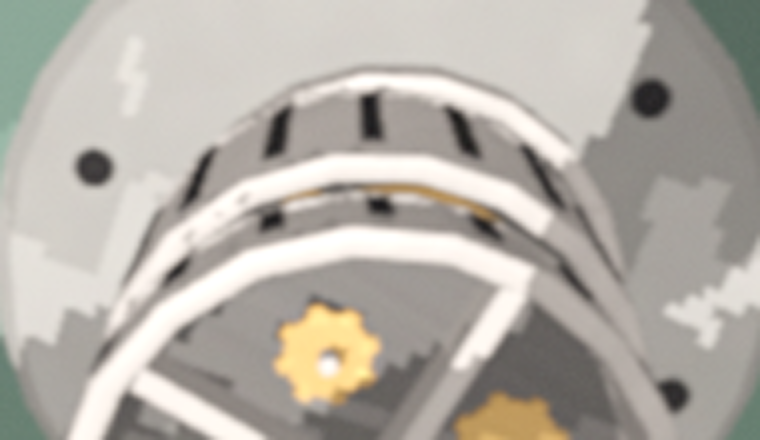

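View pics/l15y.png

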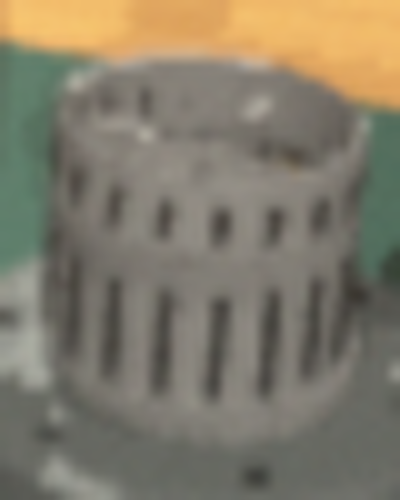

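A sliver of brass still shows between the tray and the basket on the robot side, so the tray sits outward and its inner edge isn't fully down. The tool is now nearly vertical, so I'll regrip, lift slightly, shift inward and seat it again.

Request:
step_arm:
  moves:
    - {"offset": [0,0,0],"turn": 0}
    - {"offset": [0,0,0],"turn": 0}
    - {"offset": [0,0,0],"turn": 0}
  hand: 0.05
  force: 30

```text
t: 14.2
tool_pos: [0.4558, 0.122, 0.2246]
tool_rot: [0.57, 0.822, 0.006, -0.003]
ft_force: [-1.2, -0.1, 3.8]
grip_width: 0.0602
```

```bash
python3 look.py l16; python3 st.py
```

```text
t 14.3 pos [0.4558 0.122  0.2246] z-axis [ 7.000e-04  1.300e-02 -9.999e-01] x [-0.351  0.936  0.012] F [-2.2  0.1  2.3] w 0.0602 grasp pt@-146 [0.4559 0.1239 0.0787]
q [ 9.0000e-04  1.2360e-01  2.0265e+00  1.5500e-02  9.9070e-01 -1.9371e+00] sum-pi -0.0007
```

View pics/l16.png

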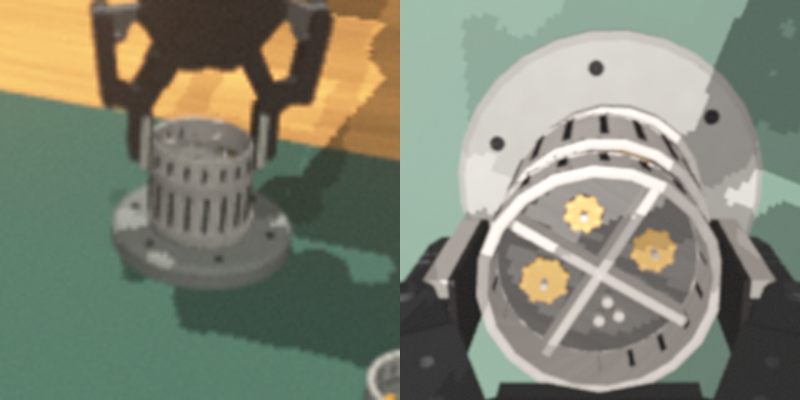

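Request:
step_arm:
  moves:
    - {"offset": [-0.0015,-0.0005,0.002],"turn": 0}
    - {"offset": [-0.001,0,0],"turn": 0}
    - {"offset": [0,0,-0.003],"turn": 0}

```text
t: 14.55
tool_pos: [0.4533, 0.1216, 0.224]
tool_rot: [0.57, 0.822, 0.006, -0.003]
ft_force: [-1.1, 1.5, 4.4]
grip_width: 0.0602
```

```bash
python3 look.py l17; python3 st.py
```

```text
t 14.65 pos [0.4533 0.1216 0.2237] z-axis [ 0.0016  0.0135 -0.9999] x [-0.351  0.936  0.012] F [-0.7  0.8  3.6] w 0.0603 grasp pt@-146 [0.4535 0.1236 0.0777]
q [-1.0000e-04  1.1910e-01  2.0341e+00  1.6200e-02  9.8690e-01 -1.9384e+00] sum-pi -0.0016
```

View pics/l17.png

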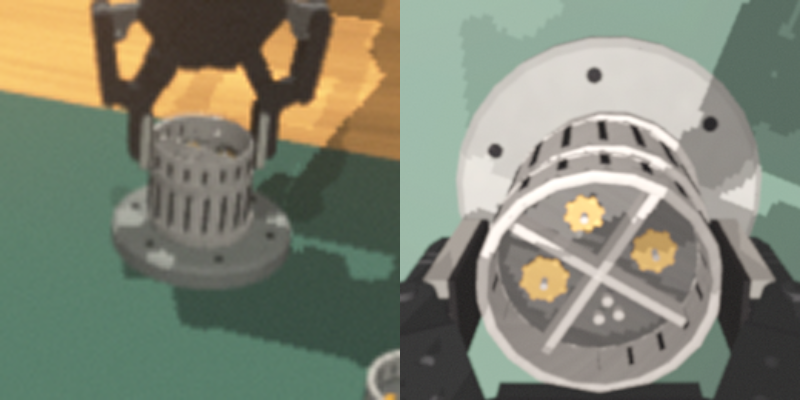

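The sliver is gone and the rims look concentric. One light press, then release and back off to look.

Request:
step_arm:
  moves:
    - {"offset": [0,0,-0.002],"turn": 0}

```text
t: 14.73
tool_pos: [0.4537, 0.1218, 0.223]
tool_rot: [0.569, 0.822, 0.006, -0.003]
ft_force: [-11.4, -1.7, 30.5]
grip_width: 0.0607
```

Request:
step_arm:
  moves:
    - {"offset": [0,0,0.001],"turn": 0}
    - {"offset": [0,0,0],"turn": 0}
    - {"offset": [0,0,0],"turn": 0}
  hand: 0.085

```text
t: 14.98
tool_pos: [0.454, 0.1217, 0.2241]
tool_rot: [0.569, 0.822, 0.006, -0.003]
ft_force: [0.4, 1.0, -0.3]
grip_width: 0.0851
```

```bash
python3 st.py; python3 look.py l18
```

```text
t 14.9833 pos [0.454  0.1217 0.2241] z-axis [ 0.0025  0.0134 -0.9999] x [-0.352  0.936  0.012] F [ 0.4  1.  -0.3] w 0.0851 grasp pt@-146 [0.4543 0.1237 0.0781]
q [ 1.0000e-04  1.1950e-01  2.0324e+00  1.6000e-02  9.8720e-01 -1.9388e+00] sum-pi -0.0025
```

View pics/l18.png

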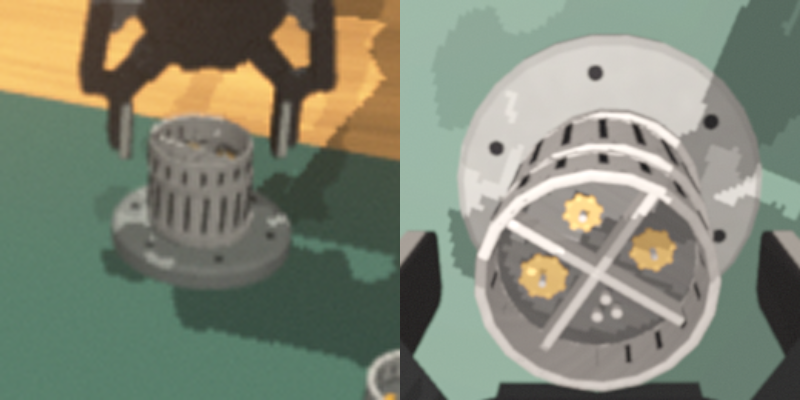

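Seated: scene and wrist views both show closed seams and concentric rims. On to the cup tray at (0.580,0.280).

Request:
step_arm:
  moves:
    - {"offset": [0,0,0.02],"turn": 0}
    - {"offset": [0,0,0.035],"turn": 0}
    - {"offset": [0.01,0.012,0.03],"turn": 0}
    - {"offset": [0.024,0.03,0],"turn": 0}
    - {"offset": [0.024,0.03,0],"turn": 0}

```text
t: 15.5
tool_pos: [0.5085, 0.1922, 0.3097]
tool_rot: [0.572, 0.82, 0.003, -0.006]
ft_force: [0.6, -1.2, 0.2]
grip_width: 0.0851
```

Request:
step_arm:
  moves:
    - {"offset": [0.024,0.03,-0.01],"turn": 0}
    - {"offset": [0.024,0.03,-0.02],"turn": 0}
    - {"offset": [0.015,0.02,-0.02],"turn": 0}
    - {"offset": [0.005,0.006,0],"turn": 0}
    - {"offset": [0,0,0],"turn": 0}

```text
t: 15.92
tool_pos: [0.5815, 0.2857, 0.2598]
tool_rot: [0.571, 0.821, 0.007, -0.003]
ft_force: [0.1, 0.0, 0.6]
grip_width: 0.0851
```

```bash
python3 st.py; python3 w.py w19; python3 st.py; python3 -c "
from plant import vision;import cv2
cv2.imwrite('pics/top19.png',vision.grab_frame('top')[:,:,::-1])"
```

```text
t 15.9167 pos [0.5815 0.2857 0.2598] z-axis [ 0.003   0.0148 -0.9999] x [-0.348  0.937  0.013] F [0.1 0.  0.6] w 0.0851 grasp pt@-146 [0.5819 0.2878 0.1138]
q [ 0.2677  0.4779  1.4988  0.0147  1.1583 -1.6646] sum-pi -0.0067
(0.472, -0.107, 0.04) [-204. -106.]
(0.45, 0.1267, 0.022) [113. -85.]
(0.657, -0.027, 0.024) [-175.  194.]
(0.5797, 0.28, 0.024) [308. 244.]
(0.6227, -0.3128, 0.012) [-229.   88.]
t 15.9667 pos [0.5806 0.2849 0.259 ] z-axis [ 7.000e-04  1.410e-02 -9.999e-01] x [-0.348  0.937  0.013] F [-0.7 -0.9 -0.9] w 0.0852 grasp pt@-146 [0.5807 0.287  0.113 ]
q [ 0.267   0.4769  1.5018  0.0146  1.1586 -1.665 ] sum-pi -0.0044
```

View pics/w19.png

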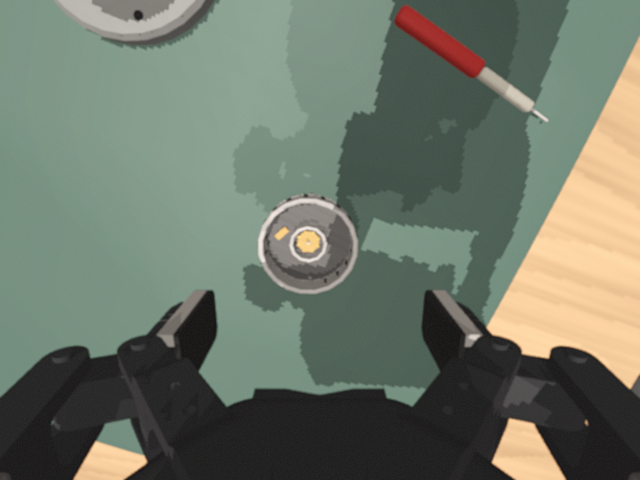

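View pics/top19.png

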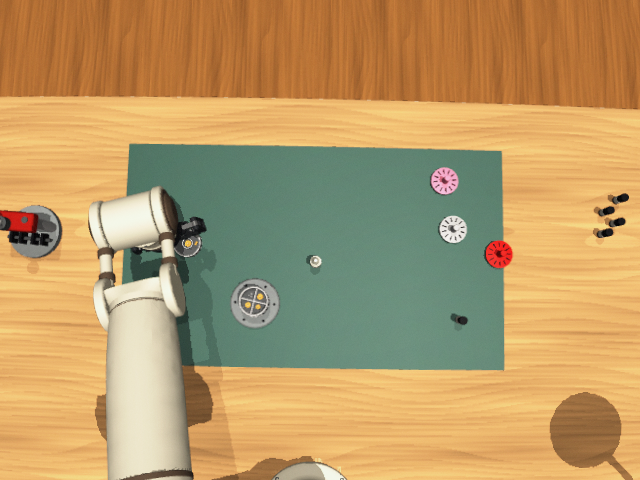

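The wrist view shows the cup tray at (308,243), against a prediction of (308,244). The top view shows the cross tray centred on the holder. Descending.

Request:
step_arm:
  moves:
    - {"offset": [-0.001,-0.005,-0.03],"turn": 0}
    - {"offset": [0,-0.002,-0.03],"turn": 0}
    - {"offset": [0,0,-0.015],"turn": 0}

```text
t: 16.27
tool_pos: [0.5809, 0.2755, 0.1902]
tool_rot: [0.572, 0.82, 0.011, 0.001]
ft_force: [-0.5, 0.5, -0.0]
grip_width: 0.0852
```

```bash
python3 st.py; python3 - <<'E'
from plant import vision
from h import *
m=vision.camera_model('top'); im=cv2.imread('pics/top19.png'); hsv=cv2.cvtColor(im,cv2.COLOR_BGR2HSV)
for vt in (175,190,205):
    w=((hsv[:,:,1]<60)&(hsv[:,:,2]>vt)).astype(np.uint8)*255
    mk=np.zeros_like(w); cv2.circle(mk,(254,301),18,255,-1); w&=mk
    k=np.argwhere(w)[:,::-1].astype(np.int32); h=cv2.convexHull(k.reshape(-1,1,2))[:,0]
    P=np.array([onplane(m,p.astype(float),.074) for p in h]); c,r=fitcircle_pts(P)
    d=np.linalg.norm(P[:,:2]-c,axis=1); print(vt,len(k),c.round(4),r*2,d.std())
E
```

```text
t 16.2667 pos [0.5809 0.2755 0.1902] z-axis [ 0.0136  0.0165 -0.9998] x [-0.346  0.938  0.011] F [-0.5  0.5 -0. ] w 0.0852 grasp pt@-146 [0.5829 0.2779 0.0442]
q [ 0.2526  0.5595  1.5394  0.0147  1.0255 -1.6793] sum-pi -0.0173
175 180 [0.4539 0.1237] 0.06127594842338154 0.0006346169468683097
190 120 [0.4542 0.1233] 0.060367845119565625 0.0006537900722630441
205 69 [0.4546 0.1236] 0.05942911456500382 0.0002762243301487831
```

Request:
step_arm:
  moves:
    - {"offset": [-0.003,0.002,-0.012],"turn": 0}
    - {"offset": [-0.001,0.001,-0.006],"turn": 0}

```text
t: 16.43
tool_pos: [0.5752, 0.2762, 0.17]
tool_rot: [0.573, 0.82, 0.009, -0.0]
ft_force: [-0.1, 0.1, -0.2]
grip_width: 0.0849
```

```bash
python3 st.py
```

```text
t 16.4333 pos [0.5752 0.2762 0.17  ] z-axis [ 0.0105  0.0152 -0.9998] x [-0.344  0.939  0.011] F [-0.1  0.1 -0.2] w 0.0849 grasp pt@-146 [0.5768 0.2784 0.0241]
q [ 0.2561  0.5815  1.5546  0.0144  0.9916 -1.6736] sum-pi -0.0139
```

Request:
step_arm:
  moves:
    - {"offset": [0.003,0.001,0.001],"turn": 0}
    - {"offset": [0,0,0],"turn": 0}
    - {"offset": [0,0,0],"turn": 0}
    - {"offset": [0,0,0],"turn": 0}
  hand: 0.05

```text
t: 16.77
tool_pos: [0.5785, 0.2768, 0.1735]
tool_rot: [0.573, 0.819, 0.01, 0.001]
ft_force: [0.1, -0.3, 0.4]
grip_width: 0.0613
```

```bash
python3 st.py;python3 w.py w20 >/dev/null
```

```text
t 16.7667 pos [0.5785 0.2768 0.1735] z-axis [ 0.0126  0.0156 -0.9998] x [-0.343  0.939  0.01 ] F [ 0.1 -0.3  0.4] w 0.0613 grasp pt@-146 [0.5804 0.279  0.0276]
q [ 0.2557  0.5821  1.5452  0.0141  0.9982 -1.6731] sum-pi -0.0161
```

View pics/w20.png

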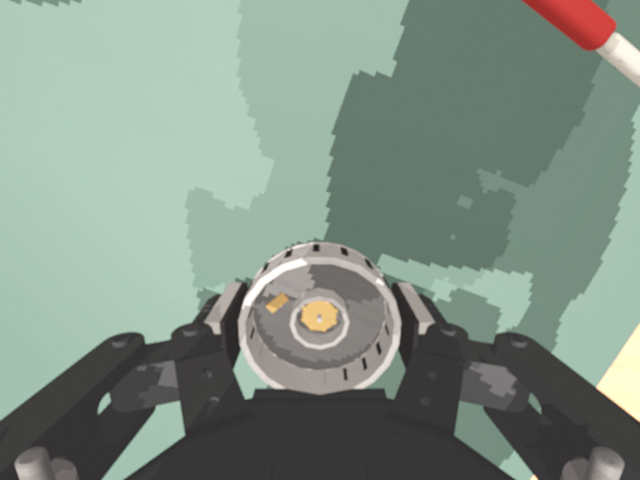

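Gripped and centred. Carrying it to the stack; the four-tray rim is at (0.454,0.1236).

Request:
step_arm:
  moves:
    - {"offset": [0,0,0.025],"turn": 0}
    - {"offset": [0,0,0.035],"turn": 0}
    - {"offset": [0,0,0.035],"turn": 0}
    - {"offset": [-0.015,-0.018,0.025],"turn": 0}
    - {"offset": [-0.022,-0.027,0],"turn": 0}
  force: 45

```text
t: 17.23
tool_pos: [0.5415, 0.2333, 0.2989]
tool_rot: [0.572, 0.82, 0.011, 0.002]
ft_force: [0.8, -0.7, -0.2]
grip_width: 0.0606
```

Request:
step_arm:
  moves:
    - {"offset": [-0.024,-0.029,0],"turn": 0}
    - {"offset": [-0.024,-0.029,0],"turn": 0}
    - {"offset": [-0.02,-0.025,0],"turn": 0}
    - {"offset": [-0.01,-0.012,0],"turn": 0}
    - {"offset": [0,0,0],"turn": 0}

```text
t: 17.65
tool_pos: [0.4585, 0.1332, 0.3051]
tool_rot: [0.571, 0.821, 0.014, 0.006]
ft_force: [-0.4, -0.6, -1.1]
grip_width: 0.0604
```

```bash
python3 w.py w21 >/dev/null; python3 st.py
```

```text
t 17.7 pos [0.4594 0.1338 0.3054] z-axis [ 0.0281  0.0167 -0.9995] x [-0.347  0.938  0.006] F [ 0.3 -0.4 -0.4] w 0.0603 grasp pt@-146 [0.4635 0.1363 0.1594]
q [ 2.5700e-02 -1.2000e-03  1.9727e+00  1.7600e-02  1.1416e+00 -1.9069e+00] sum-pi -0.0285
```

View pics/w21.png

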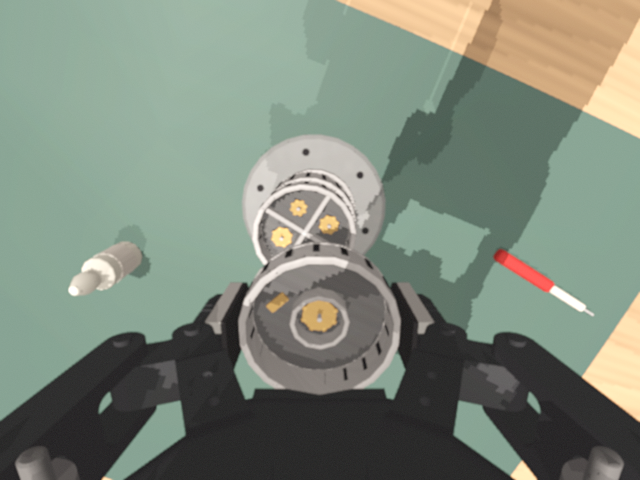

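Request:
step_arm:
  moves:
    - {"offset": [-0.006,-0.007,-0.012],"turn": 0}
    - {"offset": [-0.004,-0.006,-0.015],"turn": 0}
    - {"offset": [0,0,-0.012],"turn": 0}
    - {"offset": [0,0,0],"turn": 0}

```text
t: 18.03
tool_pos: [0.4523, 0.1223, 0.2688]
tool_rot: [0.571, 0.821, 0.018, 0.01]
ft_force: [0.0, 1.1, -1.9]
grip_width: 0.0605
```

```bash
python3 look.py l22; python3 st.py
```

```text
t 18.1333 pos [0.4532 0.1224 0.2708] z-axis [ 0.0413  0.0183 -0.999 ] x [-0.348  0.937  0.003] F [-0.3  0.1 -0.2] w 0.0606 grasp pt@-146 [0.4592 0.1251 0.1249]
q [ 3.0000e-04  2.2800e-02  2.0257e+00  2.1100e-02  1.0520e+00 -1.9365e+00] sum-pi -0.0412
```

View pics/l22.png

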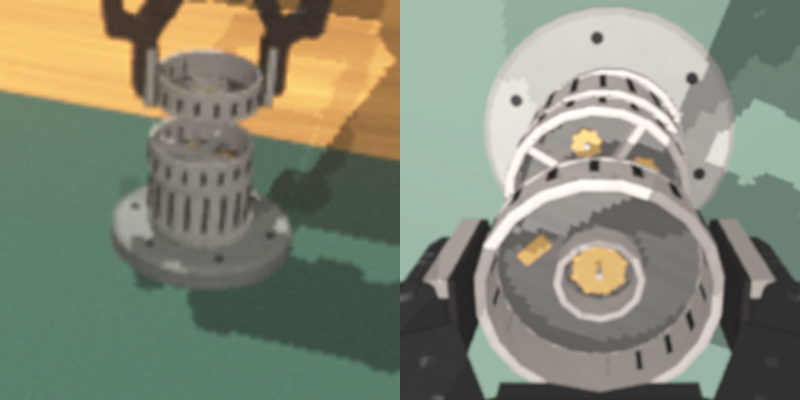

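```bash
cat > pr.py <<'E'
import sys,cv2,numpy as np
from plant import vision
m=vision.camera_model('scene')
for a in sys.argv[1:]:
    P=np.array([[float(v) for v in a.split(',')]])
    p=cv2.projectPoints(P,cv2.Rodrigues(m['R'])[0],m['t'],m['K'],m['dist_coeffs'])[0].ravel(); print(a,p.round(1),'crop',((p-[350,170])*400/120).round(0))
E
python3 pr.py .4592,.1251,.122 .454,.1236,.074 .454,.127,.056 .45,.1267,.0
```

```text
.4592,.1251,.122 [411.5 191. ] crop [205.  70.]
.454,.1236,.074 [409.5 211.2] crop [198. 137.]
.454,.127,.056 [410.5 219.3] crop [202. 164.]
.45,.1267,.0 [408.7 241.6] crop [196. 239.]
```

Request:
step_arm:
  moves:
    - {"offset": [-0.006,-0.002,-0.01],"turn": 0}
    - {"offset": [-0.001,0,-0.008],"turn": 0}

```text
t: 18.3
tool_pos: [0.4482, 0.1212, 0.255]
tool_rot: [0.57, 0.821, 0.021, 0.014]
ft_force: [-0.2, 0.3, -1.6]
grip_width: 0.0605
```

```bash
python3 look.py l23; python3 st.py
```

```text
t 18.4 pos [0.4479 0.1211 0.2543] z-axis [ 0.0462  0.0187 -0.9988] x [-0.349  0.937  0.001] F [-0.2  0.5 -1.5] w 0.0604 grasp pt@-146 [0.4547 0.1238 0.1084]
q [-0.0028  0.0347  2.0515  0.0222  1.0093 -1.942 ] sum-pi -0.046
```

View pics/l23.png

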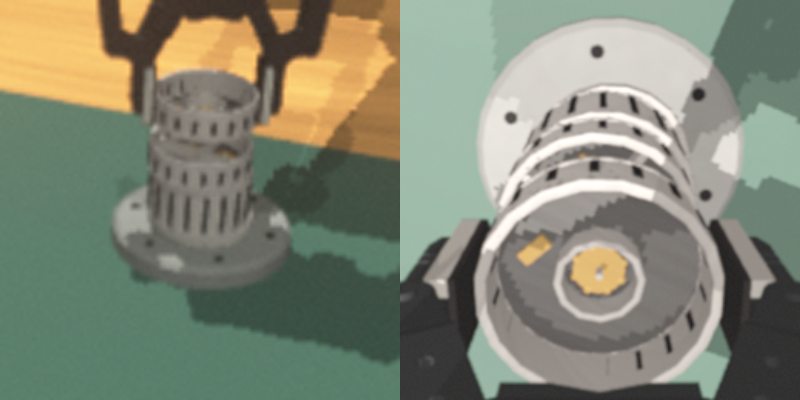

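Request:
step_arm:
  moves:
    - {"offset": [-0.002,-0.001,-0.005],"turn": 0}
    - {"offset": [-0.0005,0,-0.004],"turn": 0}

```text
t: 18.57
tool_pos: [0.4459, 0.1202, 0.2456]
tool_rot: [0.57, 0.821, 0.021, 0.014]
ft_force: [-0.5, -0.4, -2.0]
grip_width: 0.0605
```

```bash
python3 look.py l24; python3 st.py
```

```text
t 18.6667 pos [0.4458 0.1202 0.2453] z-axis [ 0.0474  0.0188 -0.9987] x [-0.35   0.937  0.001] F [-0.2  0.5 -1.4] w 0.0604 grasp pt@-146 [0.4527 0.123  0.0995]
q [-0.0049  0.0443  2.0626  0.0228  0.9874 -1.9449] sum-pi -0.0472
```

View pics/l24.png

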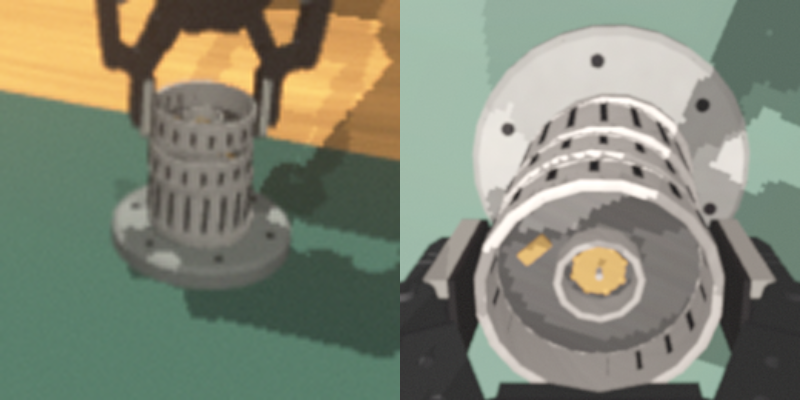

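The foot is in the mouth with no contact force. Lowering the last 4 mm.

Request:
step_arm:
  moves:
    - {"offset": [0,0,-0.003],"turn": 0}
    - {"offset": [0,0,-0.0015],"turn": 0}

```text
t: 18.83
tool_pos: [0.4461, 0.1202, 0.241]
tool_rot: [0.57, 0.821, 0.022, 0.015]
ft_force: [0.0, 0.1, -0.9]
grip_width: 0.0608
```

```bash
python3 st.py
```

```text
t 18.8333 pos [0.4461 0.1202 0.241 ] z-axis [ 0.0487  0.0187 -0.9986] x [-0.349  0.937  0.001] F [ 0.   0.1 -0.9] w 0.0608 grasp pt@-146 [0.4532 0.1229 0.0952]
q [-0.005   0.0527  2.0641  0.0229  0.9763 -1.9452] sum-pi -0.0485
```

Request:
step_arm:
  moves:
    - {"offset": [0,0,-0.002],"turn": 0}

```text
t: 18.92
tool_pos: [0.4464, 0.1202, 0.2392]
tool_rot: [0.57, 0.821, 0.022, 0.015]
ft_force: [-1.3, 2.1, 3.9]
grip_width: 0.0607
```

```bash
python3 look.py l25; python3 st.py
```

```text
t 19.0167 pos [0.4465 0.1202 0.2394] z-axis [ 0.0493  0.0189 -0.9986] x [-0.349  0.937  0.001] F [-1.3  1.2  2.4] w 0.0605 grasp pt@-146 [0.4537 0.123  0.0936]
q [-0.0049  0.0564  2.0642  0.0232  0.9719 -1.9453] sum-pi -0.0491
```

View pics/l25.png

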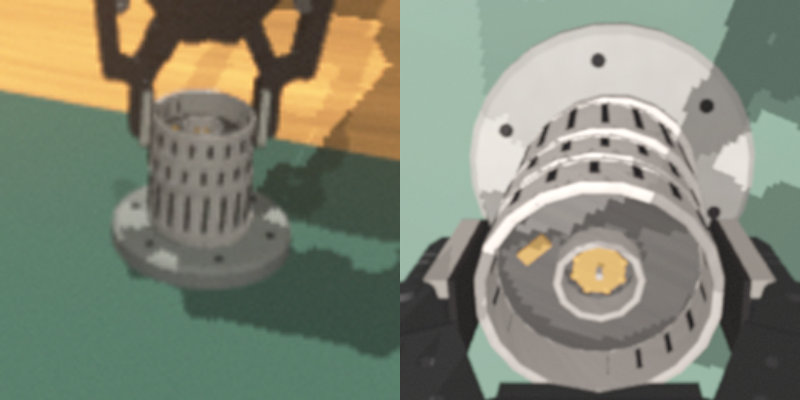

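Contact is light, and the height is at the seat to within a couple of mm. Press once more, then release.

Request:
step_arm:
  moves:
    - {"offset": [0,0,-0.0015],"turn": 0}

```text
t: 19.1
tool_pos: [0.4467, 0.1203, 0.2387]
tool_rot: [0.57, 0.821, 0.022, 0.015]
ft_force: [-8.4, -1.3, 19.5]
grip_width: 0.0605
```

Request:
step_arm:
  moves:
    - {"offset": [0,0,0.001],"turn": 0}
    - {"offset": [0,0,0],"turn": 0}
    - {"offset": [0,0,0],"turn": 0}
  hand: 0.085

```text
t: 19.35
tool_pos: [0.4471, 0.1203, 0.2402]
tool_rot: [0.57, 0.821, 0.022, 0.015]
ft_force: [-0.6, -0.3, -0.6]
grip_width: 0.0848
```

```bash
python3 look.py l26; python3 st.py
```

```text
t 19.45 pos [0.4471 0.1203 0.2401] z-axis [ 0.0506  0.019  -0.9985] x [-0.35   0.937  0.   ] F [ 0.7 -0.3  0.2] w 0.0849 grasp pt@-146 [0.4545 0.1231 0.0943]
q [-0.0048  0.0562  2.0627  0.0233  0.9722 -1.9453] sum-pi -0.0505
```

View pics/l26.png

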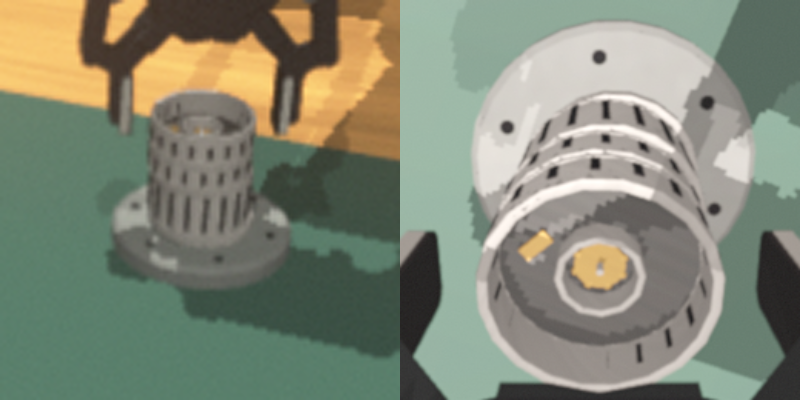

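The cup tray is seated and level. Now rise and travel to the cover with a half turn, which reverses the lean and lets it unwind.

Request:
step_arm:
  moves:
    - {"offset": [0,0,0.02],"turn": 0}
    - {"offset": [0,0,0.035],"turn": 0}
    - {"offset": [0,0,0.035],"turn": 0}
    - {"offset": [0.007,-0.017,0.02],"turn": -7.1}
    - {"offset": [0.007,-0.017,0.01],"turn": -7.1}

```text
t: 19.87
tool_pos: [0.4568, 0.0873, 0.3596]
tool_rot: [0.668, 0.744, 0.018, 0.012]
ft_force: [0.0, -0.2, 0.0]
grip_width: 0.0849
```

Request:
step_arm:
  moves:
    - {"offset": [0.007,-0.018,0],"turn": -7.1}
    - {"offset": [0.007,-0.018,0],"turn": -7.1}
    - {"offset": [0.007,-0.018,0],"turn": -7.1}
    - {"offset": [0.007,-0.018,0],"turn": -7.1}
    - {"offset": [0.007,-0.018,0],"turn": -7.1}
  hand: 0.045

```text
t: 20.28
tool_pos: [0.4939, -0.0064, 0.3649]
tool_rot: [0.865, 0.501, 0.016, 0.021]
ft_force: [0.3, 1.0, -0.1]
grip_width: 0.0449
```

```bash
python3 st.py
```

```text
t 20.2833 pos [ 0.4939 -0.0064  0.3649] z-axis [ 0.0491 -0.0205 -0.9986] x [0.497 0.868 0.007] F [ 0.3  1.  -0.1] w 0.0449 grasp pt@-146 [ 0.5011 -0.0094  0.2191]
q [-0.256  -0.0367  1.8823 -0.0078  1.2433 -1.3039] sum-pi -0.0527
```

Request:
step_arm:
  moves:
    - {"offset": [0.007,-0.018,0],"turn": -7.1}
    - {"offset": [0.007,-0.018,0],"turn": -7.1}
    - {"offset": [0.007,-0.018,0],"turn": -7.1}
    - {"offset": [0.007,-0.018,0],"turn": -7.1}
    - {"offset": [0.007,-0.018,0],"turn": -7.1}

```text
t: 20.7
tool_pos: [0.5298, -0.1013, 0.3637]
tool_rot: [0.977, 0.211, 0.008, 0.025]
ft_force: [-0.5, 0.5, -0.2]
grip_width: 0.0452
```

Request:
step_arm:
  moves:
    - {"offset": [0.007,-0.018,0],"turn": -7.1}
    - {"offset": [0.007,-0.018,0],"turn": -7.1}
    - {"offset": [0.007,-0.018,0],"turn": -7.1}
    - {"offset": [0.007,-0.018,0],"turn": -7.1}
    - {"offset": [0.007,-0.018,0],"turn": -7.1}

```text
t: 21.12
tool_pos: [0.5658, -0.1962, 0.3618]
tool_rot: [0.995, -0.1, -0.0, 0.026]
ft_force: [0.2, -0.3, -0.3]
grip_width: 0.0447
```

```bash
python3 st.py
```

```text
t 21.1167 pos [ 0.5658 -0.1962  0.3618] z-axis [-0.006  -0.051  -0.9987] x [ 0.98  -0.198  0.004] F [ 0.2 -0.3 -0.3] w 0.0447 grasp pt@-146 [ 0.5649 -0.2036  0.216 ]
q [-0.5248  0.2498  1.578  -0.049   1.2937 -0.312 ] sum-pi -0.0201
```

Request:
step_arm:
  moves:
    - {"offset": [0.008,-0.018,0],"turn": -7.1}
    - {"offset": [0.008,-0.018,0],"turn": -7.1}
    - {"offset": [0.008,-0.018,0],"turn": -7.1}
    - {"offset": [0.008,-0.018,0],"turn": -7.1}
    - {"offset": [0.008,-0.018,0],"turn": -7.1}

```text
t: 21.53
tool_pos: [0.6068, -0.291, 0.3593]
tool_rot: [0.916, -0.401, -0.01, 0.024]
ft_force: [-0.2, 0.3, 0.6]
grip_width: 0.045
```

Request:
step_arm:
  moves:
    - {"offset": [0.008,-0.005,0],"turn": -7.1}
    - {"offset": [0.008,-0.005,0],"turn": -7.1}
    - {"offset": [0.002,0,0],"turn": -7.1}
    - {"offset": [0.002,0,0],"turn": -7.1}
    - {"offset": [0,0,0],"turn": 0}

```text
t: 21.95
tool_pos: [0.6278, -0.3068, 0.3555]
tool_rot: [0.787, -0.616, -0.017, 0.021]
ft_force: [0.6, -0.2, -1.1]
grip_width: 0.0451
```

```bash
python3 w.py w27; python3 st.py
```

```text
(0.472, -0.107, 0.04) [ 73. 314.]
(0.45, 0.1267, 0.022) [-132.  270.]
(0.657, -0.027, 0.024) [-3. 90.]
(0.5797, 0.28, 0.024) [-267.  116.]
(0.6227, -0.3128, 0.012) [323. 206.]
t 22.0 pos [ 0.6276 -0.3067  0.3554] z-axis [-0.0525 -0.013  -0.9985] x [ 0.245 -0.97  -0.   ] F [-0.8 -0.4  0.4] w 0.045 grasp pt@-146 [ 0.6199 -0.3086  0.2096]
q [-0.6192  0.524   1.2366 -0.0415  1.4164  0.7115] sum-pi 0.0354
```

View pics/w27.png

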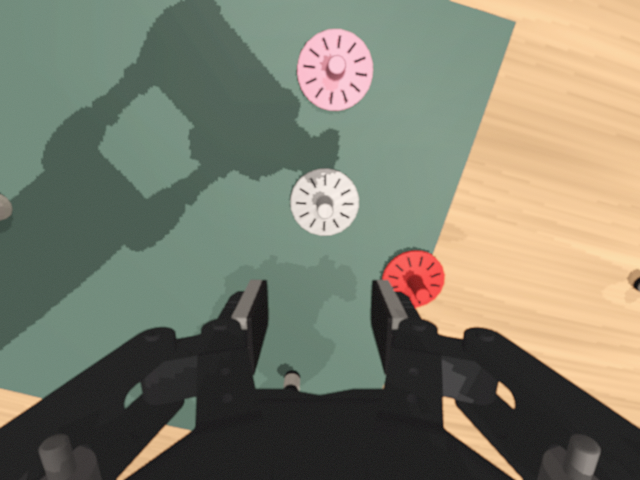

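The wrist view shows pink at (335,68), steel at (324,202) and red at (413,278). The middle one, plain steel and neither pink nor red, is the one meant. Enlarged crop and position check:

```bash
python3 - <<'E'
from arc import *
m=pickle.load(open('pics/w27.pkl','rb'))
arc('w27',(324,202),20,42,-180,180,.012,22)
print(onplane(m,(324.5,202),.012).round(4), onplane(m,(325,211),.040).round(4))
cv2.imwrite('pics/w27c.png',cv2.resize(cv2.imread('pics/w27.png')[150:250,270:380],None,fx=5,fy=5,interpolation=cv2.INTER_CUBIC))
E
```

```text
w27 [ 0.6262 -0.3131] dia 63.0 120 120
[ 0.6267 -0.3132  0.012 ] [ 0.6253 -0.3136  0.04  ]
```

View pics/w27c.png

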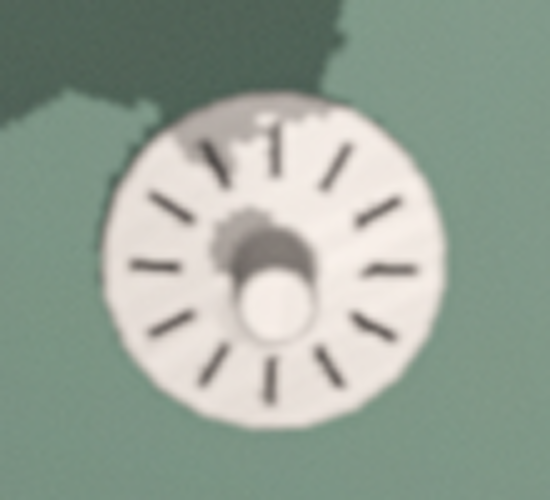

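The crop confirms a plain steel slotted lid with a stub. Centre: wrist (0.626,-0.313), top (0.623,-0.313). The wrist frame has shown about +2 mm bias in this orientation, so I'll use 0.6237. Descending.

Request:
step_arm:
  moves:
    - {"offset": [0.002,-0.002,-0.03],"turn": 0}
    - {"offset": [0.001,-0.001,-0.035],"turn": 0}
    - {"offset": [0,0,-0.03],"turn": 0}
    - {"offset": [0,0,-0.01],"turn": 0}

```text
t: 22.33
tool_pos: [0.6314, -0.3101, 0.253]
tool_rot: [0.793, -0.608, -0.011, 0.021]
ft_force: [-0.4, 2.2, -1.6]
grip_width: 0.0451
```

```bash
sed -i "s/^q=s/print('stubpt@-154',np.round(np.array(s['tool_pos'])+.154*M[:,2],4));q=s/" st.py; python3 st.py
```

```text
t 22.3333 pos [ 0.6314 -0.3101  0.253 ] z-axis [-0.0427 -0.0207 -0.9989] x [ 0.26  -0.966  0.009] F [-0.4  2.2 -1.6] w 0.0451 grasp pt@-146 [ 0.6251 -0.3131  0.1072]
stubpt@-154 [ 0.6248 -0.3133  0.0992]
q [-0.6199  0.6289  1.2967 -0.0441  1.2392  0.703 ] sum-pi 0.0231
```

Request:
step_arm:
  moves:
    - {"offset": [-0.001,0,-0.025],"turn": 0}
    - {"offset": [0,0,-0.01],"turn": 0}
    - {"offset": [0,0,-0.001],"turn": 0}

```text
t: 22.58
tool_pos: [0.6294, -0.3093, 0.214]
tool_rot: [0.796, -0.605, -0.013, 0.021]
ft_force: [-0.5, 0.3, -0.1]
grip_width: 0.0452
```

```bash
python3 st.py; python3 w.py w28>/dev/null; python3 st.py
```

```text
t 22.5833 pos [ 0.6294 -0.3093  0.214 ] z-axis [-0.0461 -0.0186 -0.9988] x [ 0.267 -0.964  0.006] F [-0.5  0.3 -0.1] w 0.0452 grasp pt@-146 [ 0.6227 -0.312   0.0681]
stubpt@-154 [ 0.6223 -0.3121  0.0602]
q [-0.6205  0.6724  1.3156 -0.0454  1.1807  0.6978] sum-pi 0.0271
t 22.6333 pos [ 0.6294 -0.3092  0.2142] z-axis [-0.0464 -0.0184 -0.9988] x [ 0.267 -0.964  0.005] F [-1.   0.3 -0.7] w 0.045 grasp pt@-146 [ 0.6226 -0.3119  0.0684]
stubpt@-154 [ 0.6223 -0.3121  0.0604]
q [-0.6205  0.672   1.3156 -0.0454  1.1814  0.698 ] sum-pi 0.0274
```

View pics/w28.png

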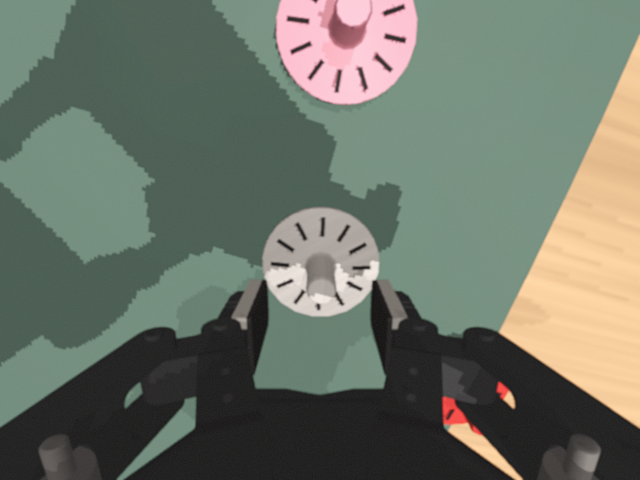

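Request:
step_arm:
  moves:
    - {"offset": [0.002,-0.001,-0.012],"turn": 0}
    - {"offset": [0,0,-0.01],"turn": 0}
    - {"offset": [0,0,0],"turn": 0}

```text
t: 22.88
tool_pos: [0.6333, -0.3113, 0.1958]
tool_rot: [0.796, -0.605, -0.009, 0.021]
ft_force: [-0.5, 0.3, -0.6]
grip_width: 0.0448
```

```bash
python3 st.py
```

```text
t 22.8833 pos [ 0.6333 -0.3113  0.1958] z-axis [-0.0401 -0.0231 -0.9989] x [ 0.269 -0.963  0.011] F [-0.5  0.3 -0.6] w 0.0448 grasp pt@-146 [ 0.6274 -0.3147  0.0499]
stubpt@-154 [ 0.6271 -0.3149  0.0419]
q [-0.6197  0.7039  1.3071 -0.0461  1.1501  0.6985] sum-pi 0.0196
```

Request:
step_arm:
  moves:
    - {"offset": [-0.003,0.0015,-0.005],"turn": 0}

```text
t: 22.97
tool_pos: [0.6313, -0.3105, 0.1926]
tool_rot: [0.796, -0.605, -0.007, 0.021]
ft_force: [0.1, -0.8, 1.0]
grip_width: 0.0452
```

```bash
python3 st.py
```

```text
t 22.9667 pos [ 0.6313 -0.3105  0.1926] z-axis [-0.0367 -0.0255 -0.999 ] x [ 0.269 -0.963  0.015] F [ 0.1 -0.8  1. ] w 0.0452 grasp pt@-146 [ 0.6259 -0.3142  0.0467]
stubpt@-154 [ 0.6256 -0.3144  0.0387]
q [-0.6204  0.7021  1.3171 -0.0464  1.1378  0.6981] sum-pi 0.0155
```

Request:
step_arm:
  moves:
    - {"offset": [0,0,0],"turn": 0}
    - {"offset": [0,0,0],"turn": 0}
    - {"offset": [0,0,0],"turn": 0}
    - {"offset": [0,0,0],"turn": 0}
  hand: 0.005
  force: 35

```text
t: 23.3
tool_pos: [0.631, -0.3102, 0.1929]
tool_rot: [0.796, -0.604, -0.007, 0.021]
ft_force: [-0.1, -0.1, -0.9]
grip_width: 0.0113
```

```bash
python3 st.py; python3 w.py w29>/dev/null; python3 st.py|tail -1
```

```text
t 23.3 pos [ 0.631  -0.3102  0.1929] z-axis [-0.0367 -0.0254 -0.999 ] x [ 0.269 -0.963  0.015] F [-0.1 -0.1 -0.9] w 0.0113 grasp pt@-146 [ 0.6256 -0.314   0.0471]
stubpt@-154 [ 0.6253 -0.3142  0.0391]
q [-0.6203  0.7007  1.3184 -0.0463  1.138   0.6977] sum-pi 0.0155
q [-0.6203  0.7007  1.3184 -0.0463  1.1379  0.6977] sum-pi 0.0155
```

View pics/w29.png

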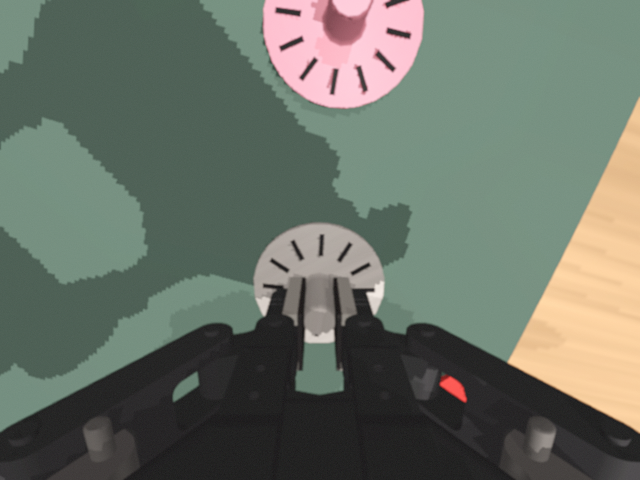

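Request:
step_arm:
  moves:
    - {"offset": [0,0,0],"turn": 0}
    - {"offset": [0,0,0],"turn": 0}

```text
t: 23.52
tool_pos: [0.631, -0.3103, 0.1931]
tool_rot: [0.796, -0.604, -0.007, 0.021]
ft_force: [-0.4, -0.5, -1.3]
grip_width: 0.0116
```

```bash
python3 st.py; python3 -c "
import cv2;a=cv2.imread('pics/w29.png')[210:400,230:410];cv2.imwrite('pics/w29c.png',cv2.resize(a,None,fx=4,fy=3.1,interpolation=cv2.INTER_CUBIC))"
```

```text
t 23.5167 pos [ 0.631  -0.3103  0.1931] z-axis [-0.0366 -0.0255 -0.999 ] x [ 0.269 -0.963  0.015] F [-0.4 -0.5 -1.3] w 0.0116 grasp pt@-146 [ 0.6256 -0.314   0.0472]
stubpt@-154 [ 0.6253 -0.3142  0.0392]
q [-0.6204  0.7005  1.3185 -0.0463  1.1379  0.6977] sum-pi 0.0154
```

View pics/w29c.png

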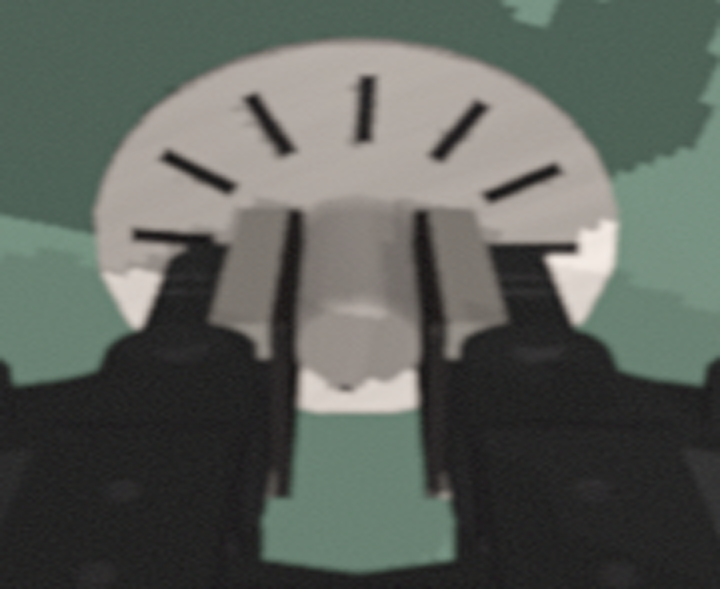

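The stub is held squarely between the pads. I'll lift and, meanwhile, measure the stack's top rim with the top camera.

Request:
step_arm:
  moves:
    - {"offset": [0,0,0.02],"turn": 0}
    - {"offset": [0,0,0.03],"turn": 0}
    - {"offset": [0,0,0.035],"turn": 0}
    - {"offset": [0,0,0.03],"turn": 0}
  force: 50

```text
t: 23.85
tool_pos: [0.627, -0.3076, 0.2998]
tool_rot: [0.796, -0.604, -0.018, 0.021]
ft_force: [0.6, -0.1, -1.0]
grip_width: 0.0113
```

```bash
python3 w.py w30>/dev/null; python3 st.py; python3 - <<'E'
from plant import vision
from h import *
m=vision.camera_model('top'); im=vision.grab_frame('top')[:,:,::-1].copy(); cv2.imwrite('pics/top30.png',im); hsv=cv2.cvtColor(im,cv2.COLOR_BGR2HSV)
for vt in (175,190,205):
    w=((hsv[:,:,1]<60)&(hsv[:,:,2]>vt)).astype(np.uint8)*255
    mk=np.zeros_like(w); cv2.circle(mk,(254,300),18,255,-1); w&=mk
    k=np.argwhere(w)[:,::-1].astype(np.int32); h=cv2.convexHull(k.reshape(-1,1,2))[:,0]
    P=np.array([onplane(m,p.astype(float),.092) for p in h]); c,r=fitcircle_pts(P)
    d=np.linalg.norm(P[:,:2]-c,axis=1); print(vt,len(k),c.round(4),r*2,d.std())
a=cv2.imread('pics/w30.png')
cv2.imwrite('pics/c30.png',np.hstack([cv2.resize(im[250:350,200:310],(400,364),interpolation=cv2.INTER_CUBIC),cv2.resize(a[120:480,100:540],(400,364))]))
E
```

```text
t 23.9 pos [ 0.6286 -0.3086  0.3077] z-axis [-0.0453 -0.0193 -0.9988] x [ 0.27  -0.963  0.006] F [ 3.2 -1.4  4.2] w 0.0113 grasp pt@-146 [ 0.622  -0.3114  0.1619]
stubpt@-154 [ 0.6217 -0.3115  0.1539]
q [-0.6203  0.5653  1.2749 -0.0433  1.3273  0.6887] sum-pi 0.0259
175 167 [0.4544 0.1187] 0.06778023979621157 0.0018954320722466647
190 109 [0.455  0.1236] 0.06120615720595662 0.0007374762983684621
205 65 [0.4554 0.1238] 0.0599952682988531 0.0006108565881497845
```

View pics/c30.png

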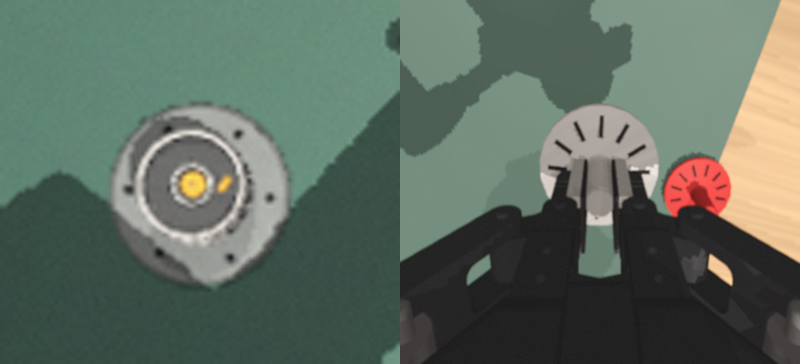

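Stack rim is at (0.455,0.1237), 61.2 mm across, concentric. Carrying the cover over, high above the bottle.

Request:
step_arm:
  moves:
    - {"offset": [-0.008,0.02,0.02],"turn": 0}
    - {"offset": [-0.0125,0.033,0.005],"turn": 0}
    - {"offset": [-0.0125,0.033,0],"turn": 0}
    - {"offset": [-0.0125,0.033,0],"turn": 0}
    - {"offset": [-0.0125,0.033,0],"turn": 0}

```text
t: 24.37
tool_pos: [0.5687, -0.1589, 0.3299]
tool_rot: [0.794, -0.608, -0.009, 0.022]
ft_force: [1.1, 0.2, -1.0]
grip_width: 0.0114
```

Request:
step_arm:
  moves:
    - {"offset": [-0.0125,0.033,0],"turn": 0}
    - {"offset": [-0.0125,0.033,0],"turn": 0}
    - {"offset": [-0.0125,0.033,0],"turn": 0}
    - {"offset": [-0.0125,0.033,0],"turn": 0}
    - {"offset": [-0.0125,0.033,0],"turn": 0}

```text
t: 24.78
tool_pos: [0.5005, 0.0136, 0.3265]
tool_rot: [0.793, -0.609, -0.011, 0.022]
ft_force: [-0.1, 1.6, -1.1]
grip_width: 0.0112
```

```bash
python3 st.py
```

```text
t 24.7833 pos [0.5005 0.0136 0.3265] z-axis [-0.0441 -0.0216 -0.9988] x [ 0.258 -0.966  0.009] F [-0.1  1.6 -1.1] w 0.0112 grasp pt@-146 [0.4941 0.0104 0.1807]
stubpt@-154 [0.4937 0.0102 0.1727]
q [-0.2066  0.0568  1.8681 -0.0317  1.2555  1.1135] sum-pi 0.0389
```

Request:
step_arm:
  moves:
    - {"offset": [-0.011,0.033,0],"turn": 0}
    - {"offset": [-0.011,0.033,0],"turn": 0}
    - {"offset": [-0.009,0.028,0],"turn": 0}
    - {"offset": [-0.003,0.01,-0.005],"turn": 0}
    - {"offset": [0,0,-0.005],"turn": 0}

```text
t: 25.2
tool_pos: [0.4599, 0.1275, 0.3139]
tool_rot: [0.795, -0.607, -0.013, 0.022]
ft_force: [-0.2, -0.8, -0.6]
grip_width: 0.0114
```

```bash
python3 look.py l31; python3 st.py
```

```text
t 25.3 pos [0.4604 0.1256 0.3132] z-axis [-0.0486 -0.0202 -0.9986] x [ 0.262 -0.965  0.007] F [-0.1  0.2 -1.3] w 0.0113 grasp pt@-146 [0.4533 0.1227 0.1674]
stubpt@-154 [0.4529 0.1225 0.1595]
q [ 0.0179  0.0145  1.9401 -0.0204  1.236   1.3309] sum-pi 0.049
```

View pics/l31w.png

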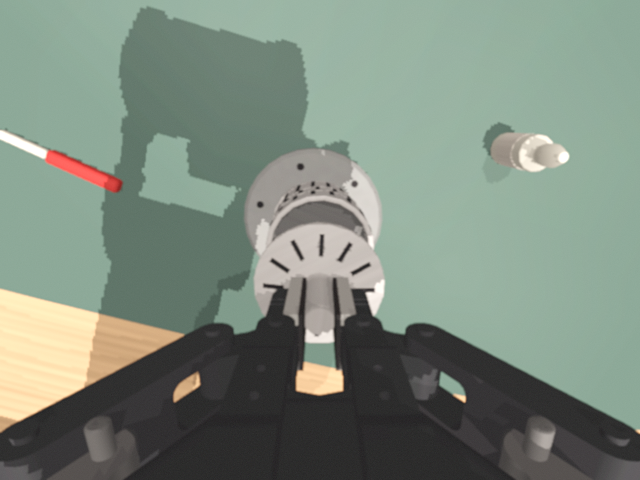

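View pics/l31.png

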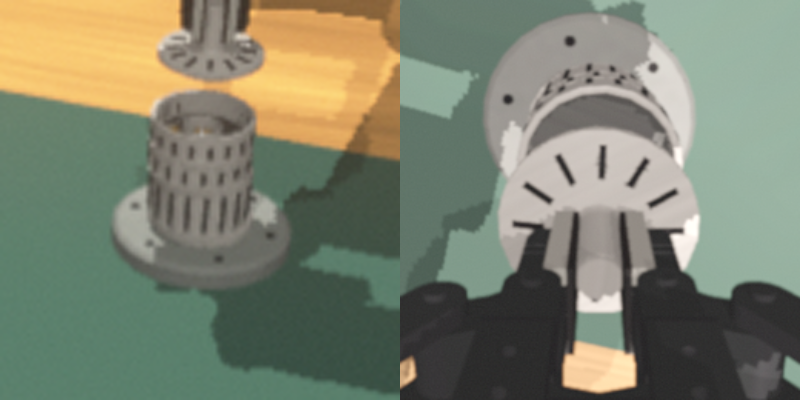

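```bash
python3 w.py w32>/dev/null; python3 st.py; python3 - <<'E'
from arc import *
m=pickle.load(open('pics/w32.pkl','rb'))
from plant import arm
z=arm.read_state()['tool_pos'][2]-.1931+.012
print('cover');arc('w32',(319,285),45,85,-175,-5,z,24)
im=cv2.imread('pics/w32.png'); g=cv2.cvtColor(im,cv2.COLOR_BGR2HSV)
cv2.imwrite('pics/w32c.png',cv2.resize(im[140:350,230:410],None,fx=3.3,fy=2.85,interpolation=cv2.INTER_CUBIC))
E
```

```text
t 25.35 pos [0.461  0.125  0.3138] z-axis [-0.0475 -0.0202 -0.9987] x [ 0.261 -0.965  0.007] F [ 0.  -0.1 -1.2] w 0.0114 grasp pt@-146 [0.4541 0.122  0.168 ]
stubpt@-154 [0.4537 0.1219 0.16  ]
q [ 0.0166  0.0144  1.9389 -0.0206  1.2362  1.3308] sum-pi 0.0479
cover
w32 [0.465  0.1256] dia 60.5 34 57
```

View pics/w32c.png

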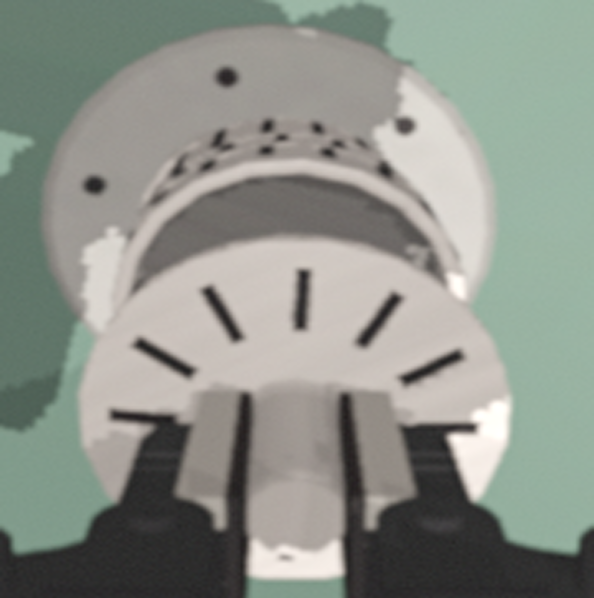

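```bash
python3 - <<'E'
from h import *
import pickle
m=pickle.load(open('pics/w32.pkl','rb'))
def f(pts,z,r=.031):
    P=np.array([onplane(m,(230+x/3.3,140+y/2.85),z)[:2] for x,y in pts])
    from scipy.optimize import least_squares
    s=least_squares(lambda c:np.linalg.norm(P-c,axis=1)-r,P.mean(0)); print(s.x.round(4),(s.fun*1000).round(1),'free',fitcircle_pts(P)); return s.x
c=f([(80,400),(510,400),(300,237),(120,300),(480,310)],.1327)
r=f([(295,160),(118,290),(465,270),(150,210),(430,210)],.092)
print('delta',(r-c).round(4))
E
```

```text
[0.4545 0.1215] [-0.7 -0.7 -0.3  0.3  0.3] free (array([0.45534383, 0.1217546 ]), np.float64(0.030390580872724896))
[0.4582 0.1227] [-0.4 -0.7 -0.2  0.7  0.1] free (array([0.45878954, 0.12292591]), np.float64(0.03058821458988226))
delta [0.0037 0.0012]
```

Both measures agree that the cover needs about (+3.2,+1.7) mm. Moving and descending.

Request:
step_arm:
  moves:
    - {"offset": [0.0032,0.0017,-0.01],"turn": 0}
    - {"offset": [0,0,-0.008],"turn": 0}
    - {"offset": [0,0,0],"turn": 0}

```text
t: 25.6
tool_pos: [0.4661, 0.1239, 0.2947]
tool_rot: [0.792, -0.61, -0.012, 0.022]
ft_force: [-0.1, 0.8, -1.6]
grip_width: 0.0112
```

```bash
python3 look.py l33; python3 st.py
```

```text
t 25.7 pos [0.4663 0.1241 0.2959] z-axis [-0.0443 -0.0208 -0.9988] x [ 0.257 -0.966  0.009] F [0.2 0.6 0.1] w 0.0112 grasp pt@-146 [0.4599 0.1211 0.15  ]
stubpt@-154 [0.4595 0.1209 0.142 ]
q [ 0.0147  0.051   1.9404 -0.0216  1.1948  1.3344] sum-pi 0.0447
```

View pics/l33.png

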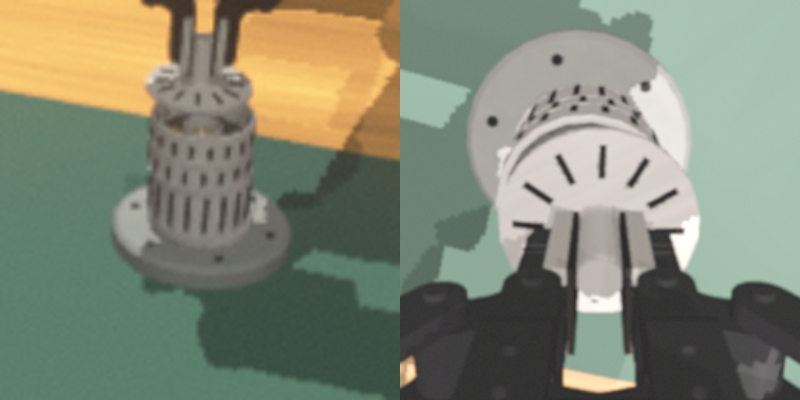

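Request:
step_arm:
  moves:
    - {"offset": [-0.0025,0.003,-0.004],"turn": 0}
    - {"offset": [0,0,-0.003],"turn": 0}

```text
t: 25.87
tool_pos: [0.4644, 0.1266, 0.2892]
tool_rot: [0.792, -0.61, -0.011, 0.021]
ft_force: [-0.6, 0.1, -2.1]
grip_width: 0.0112
```

```bash
python3 look.py l34; python3 st.py
```

```text
t 25.9667 pos [0.4645 0.1265 0.2892] z-axis [-0.0428 -0.0209 -0.9989] x [ 0.256 -0.967  0.009] F [ 0.2  0.3 -1.5] w 0.0111 grasp pt@-146 [0.4583 0.1235 0.1433]
stubpt@-154 [0.4579 0.1233 0.1353]
q [ 0.0199  0.0572  1.9487 -0.0217  1.179   1.3412] sum-pi 0.0433
```

View pics/l34.png

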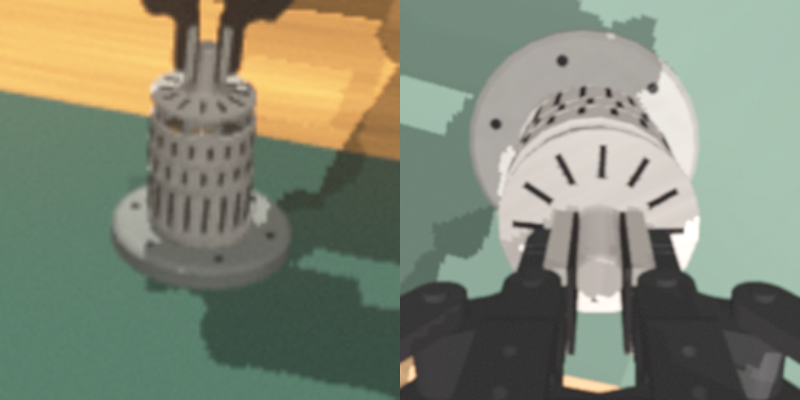

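Aligned in the scene view. Lowering into the mouth.

Request:
step_arm:
  moves:
    - {"offset": [-0.001,0,-0.004],"turn": 0}
    - {"offset": [0,0,-0.003],"turn": 0}

```text
t: 26.13
tool_pos: [0.4637, 0.1266, 0.2825]
tool_rot: [0.792, -0.61, -0.01, 0.021]
ft_force: [-0.6, 0.0, -1.7]
grip_width: 0.011
```

```bash
python3 st.py
```

```text
t 26.1333 pos [0.4637 0.1266 0.2825] z-axis [-0.041  -0.021  -0.9989] x [ 0.256 -0.967  0.01 ] F [-0.6  0.  -1.7] w 0.011 grasp pt@-146 [0.4578 0.1235 0.1366]
stubpt@-154 [0.4574 0.1233 0.1286]
q [ 0.02    0.0646  1.9557 -0.0219  1.1627  1.3416] sum-pi 0.0415
```

Foot at 0.0894, below the 0.092 rim, and no contact force.

Request:
step_arm:
  moves:
    - {"offset": [0,0,-0.003],"turn": 0}

```text
t: 26.22
tool_pos: [0.4638, 0.1266, 0.2794]
tool_rot: [0.792, -0.61, -0.01, 0.021]
ft_force: [0.9, 0.3, -2.0]
grip_width: 0.011
```

Request:
step_arm:
  moves:
    - {"offset": [0,0,-0.0015],"turn": 0}

```text
t: 26.3
tool_pos: [0.4639, 0.1267, 0.2781]
tool_rot: [0.792, -0.61, -0.01, 0.021]
ft_force: [-3.2, -0.1, 13.1]
grip_width: 0.0114
```

```bash
python3 look.py l35; python3 st.py
```

```text
t 26.4 pos [0.464  0.1267 0.2783] z-axis [-0.04   -0.0209 -0.999 ] x [ 0.256 -0.967  0.01 ] F [-0.6  0.2  3.8] w 0.0114 grasp pt@-146 [0.4582 0.1236 0.1324]
stubpt@-154 [0.4578 0.1234 0.1244]
q [ 0.0202  0.0714  1.958  -0.022   1.1527  1.3418] sum-pi 0.0405
```

View pics/l35.png

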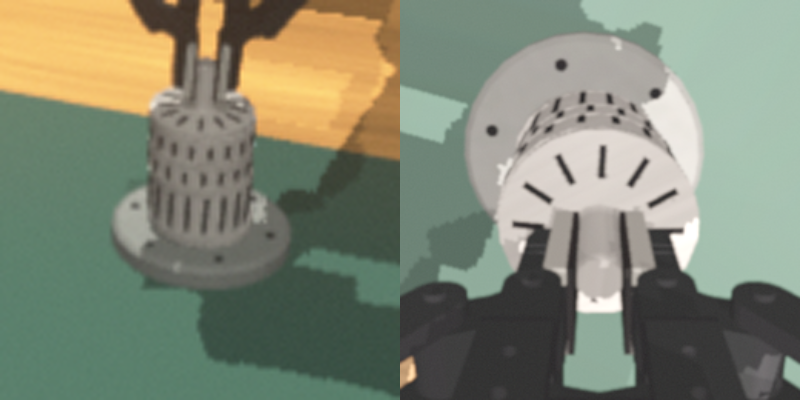

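Contact came at cover height 0.085–0.086, which is the expected seat. Releasing and rising clear.

Request:
step_arm:
  moves:
    - {"offset": [0,0,0],"turn": 0}
    - {"offset": [0,0,0],"turn": 0}
    - {"offset": [0,0,0],"turn": 0}
  hand: 0.045

```text
t: 26.65
tool_pos: [0.4642, 0.1267, 0.2784]
tool_rot: [0.792, -0.61, -0.009, 0.02]
ft_force: [0.7, -0.2, 0.4]
grip_width: 0.0446
```

Request:
step_arm:
  moves:
    - {"offset": [0,0,0.02],"turn": 0}
    - {"offset": [0,0,0.035],"turn": 0}
    - {"offset": [0,0,0.035],"turn": 0}
    - {"offset": [0.005,-0.03,0.01],"turn": 0}
    - {"offset": [0.005,-0.035,0],"turn": 0}

```text
t: 27.07
tool_pos: [0.4715, 0.0643, 0.3801]
tool_rot: [0.795, -0.607, -0.012, 0.022]
ft_force: [0.8, 0.5, -0.1]
grip_width: 0.0454
```

Request:
step_arm:
  moves:
    - {"offset": [0.005,-0.035,0],"turn": 0}
    - {"offset": [0.005,-0.035,0],"turn": 0}
    - {"offset": [0.005,-0.035,0],"turn": 0}
    - {"offset": [0,-0.02,0],"turn": 0}
    - {"offset": [0,0,0],"turn": 0}

```text
t: 27.48
tool_pos: [0.4873, -0.0703, 0.3837]
tool_rot: [0.794, -0.607, -0.007, 0.021]
ft_force: [-0.4, 0.6, 0.8]
grip_width: 0.0448
```

```bash
python3 st.py; python3 - <<'E'
from plant import vision
from h import *
t=vision.grab_frame('top')[:,:,::-1].copy();s=vision.grab_frame('scene')[:,:,::-1].copy()
cv2.imwrite('pics/top36.png',t);cv2.imwrite('pics/scene36.png',s)
A=cv2.resize(s[170:270,360:460],(400,400),interpolation=cv2.INTER_CUBIC);B=cv2.resize(t[255:345,210:300],(400,400),interpolation=cv2.INTER_CUBIC)
cv2.imwrite('pics/c36.png',np.hstack([A,B]))
m=vision.camera_model('top');hsv=cv2.cvtColor(t,cv2.COLOR_BGR2HSV)
for vt in (190,205,220):
    w=((hsv[:,:,1]<60)&(hsv[:,:,2]>vt)).astype(np.uint8)*255
    mk=np.zeros_like(w); cv2.circle(mk,(254,299),19,255,-1); w&=mk
    k=np.argwhere(w)[:,::-1].astype(np.int32); h=cv2.convexHull(k.reshape(-1,1,2))[:,0]
    P=np.array([onplane(m,p.astype(float),.098) for p in h]); c,r=fitcircle_pts(P); print(vt,c.round(4),r*2)
E
```

```text
t 27.4833 pos [ 0.4873 -0.0703  0.3837] z-axis [-0.0366 -0.0244 -0.999 ] x [ 0.262 -0.965  0.014] F [-0.4  0.6  0.8] w 0.0448 grasp pt@-146 [ 0.4819 -0.0739  0.2378]
stubpt@-154 [ 0.4817 -0.0741  0.2298]
q [-0.3792 -0.0298  1.837  -0.0371  1.3595  0.9345] sum-pi 0.0251
190 [0.4566 0.1221] 0.05947524140143215
205 [0.4567 0.1222] 0.058762364602057006
220 [0.4563 0.1221] 0.0583302454219882
```

View pics/c36.png

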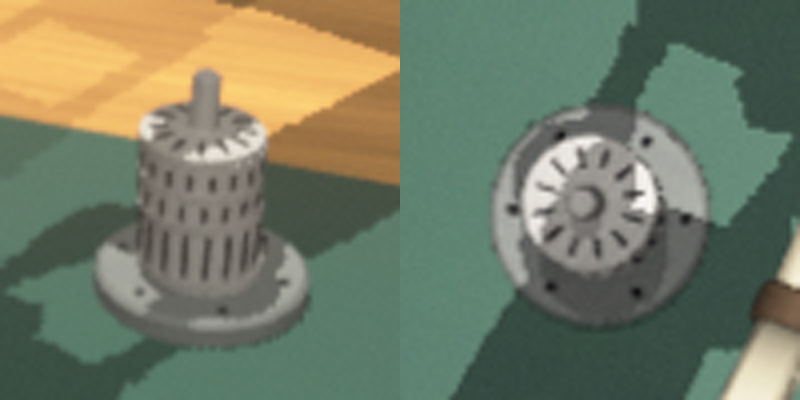

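View pics/scene36.png

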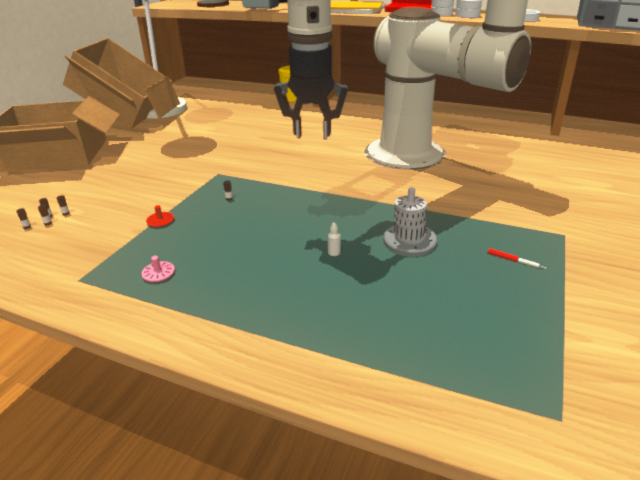

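The stack stands straight and the bystanders are unmoved. Last check: triangulate the height of the stub's top, which should be 126 mm.

```bash
python3 - <<'E'
from plant import vision
from h import *
a=vision.camera_model('top');b=vision.camera_model('scene')
s=cv2.imread('pics/scene36.png');t=cv2.imread('pics/top36.png')
cv2.imwrite('pics/z36.png',np.hstack([cv2.resize(s[180:240,385:440],(385,420),interpolation=cv2.INTER_CUBIC),cv2.resize(t[285:325,232:272],(400,420),interpolation=cv2.INTER_CUBIC)]))
def tri(p,q):
    o1,d1=ray(a,p);o2,d2=ray(b,q);A=np.c_[d1,-d2];l=np.linalg.lstsq(A,o2-o1,rcond=None)[0];x=o1+l[0]*d1;y=o2+l[1]*d2;print(((x+y)/2).round(4),np.linalg.norm(x-y).round(4))
tri((252.3,301.1),(411.8,189.5))
for z in (.122,.126,.130,.134):
    P=np.array([[.4565,.1225,z]])
    print(z,[cv2.projectPoints(P,cv2.Rodrigues(m['R'])[0],m['t'],m['K'],m['dist_coeffs'])[0].ravel().round(1) for m in (a,b)])
E
```

```text
[0.4537 0.1217 0.1219] 0.0051
0.122 [array([250.7, 300. ]), array([410.5, 190.2])]
0.126 [array([250.4, 300. ]), array([410.7, 188.4])]
0.13 [array([250.2, 300. ]), array([410.9, 186.5])]
0.134 [array([250., 300.]), array([411. , 184.7])]
```

View pics/z36.png

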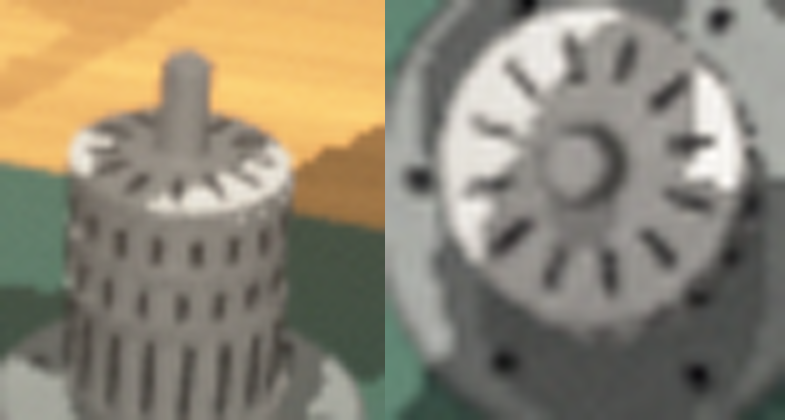

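The stub top in the scene view at y≈188.9 matches z≈0.125 m (0.126 expected), and the rim is level with closed seams. Handing in.

```bash
python3 -c "
from plant import arm
print(arm.finish_job(), arm.read_state()['t'])"
```

```text
the job is handed in; nothing more can be done
the job is handed in; nothing more can be done
```

The stack is built on the holder in the order asked: deep basket, four-compartment tray, tray with the centre cup, then the plain steel cover. It was handed in after about 28 s of the 99 s allowed. The pink and red look-alikes, oil bottle, vial and oiler were not touched.

**Last checks:**
- **Seating:** The scene and top views show the stack upright, with closed seams and the parts in line. The open gripper was well clear of it.
- **Height:** The top of the drive stub reads about 125 mm in the scene view, where 126 mm is expected. A rough two-camera check gave 122 mm, with the two sight lines missing each other by 5 mm, so I trusted the single view.
- **Centring:** The cover's centre measured about 2 mm from the rim below, inside the 3 mm play. Its fitted diameter came out at 59 mm instead of 62 mm because of shadow.

**What did not go smoothly:**
- **Four-compartment tray:** On the first try it sat on the basket's rim with a gap. I shifted it, gripped it again and seated it, and the gap closed before I added the next part.
- **Tool lean:** The tool drifted up to about 3° off vertical during the moves. The parts tilted in the grip by at most about 2.5° and settled level once released.

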